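# Load the topping warmer and cover it

## Robot

A 6-joint arm with a two-finger parallel gripper is mounted at the origin on the work surface. World frame = base frame: x ahead of the robot, y to its left, z up, the work surface at z = 0. Lengths are in mm, angles in degrees, forces in N, time in s.
With the tool pointing down it reaches from about 350 to 850 mm from the base axis. Payload 8.1 kg.
Tool frame: the origin (TCP) lies at the very end of the fingers, on their centre line; the grasp point (between the pads) lies 19 mm behind it (pinch_z is the z of the grasp point in the tool frame, in mm); z points along the fingers, y is the direction in which the jaws open and shut (so a half turn about z gives the same grasp; the last joint's range is limited). The gripper opens to 85 mm and grips with 20 to 120 N. Pads are 22 mm wide; open, the fingers measure 114 mm over their backs; the gripper's body (76 mm by 85 mm) begins 54 mm behind the grasp point. The pads swing forward as they close: fully open they stand 13 mm farther back than shut.
Start: joints at [-80.294, 7.471, 85.268, -0, 87.261, -4.893], TCP at [151.251, -580.628, 231.292] pointing down, gripper open.
Joint ranges: [-169.43, 169.43], [-51.17, 129.36], [1.28, 143.12], [-76.62, 256.62], [0, 156.53], [-152.29, 152.29]. Speed limits (degrees/s): [136.94, 136.94, 159.86, 180, 180, 180].

## Interface

Orientations are given as [roll, pitch, yaw] about the fixed x, y, z axes, in that order (R = Rz(yaw) Ry(pitch) Rx(roll)).
In Python, from bench import * gives the robot as it stands.
- The arm moves only by the shell command python3 -m creep 'ROWS' [FORCE]. ROWS is a JSON object of lists of equal length, an entry for each row: "translation": the shift along the tool's x, y, z in mm, a list of three; "rotation": the turn, a rotation vector about the tool's x, y, z in rad, a list of three; "claw": the finger opening in mm, from 0 to 85.4. In form: {"translation": [[dx, dy, dz], ...], "rotation": [[ax, ay, az], ...], "claw": [claw, ...]}. A call has 1 to 10 rows; each row shifts and turns the commanded pose from where the row before left it, along the tool's axes as they then stand; what a row does not reach is not made up. A row lasts 1/10 s, in which the tool goes at most 50 mm and 8.59 degrees, less where a joint would pass 70% of its speed; a pose out of reach is approached as far as the arm can. A call is refused whole if a number of a shift passes 50 or a number of a turn 0.15, either way. A call with a gripper value outside its range is refused whole. The fingers move at their own pace and stop on an object; FORCE is the grip in N (left out, the last holds). Time passes only in rows, so rows that do not move let the fingers close. It gives the time, the measured TCP pose, the force and the opening at its end, in the units of the state.
- sense(): the state, without advancing time (a new reading comes with each control period).
- snapshot(name): name is "side" or "top" or "wrist"; returns a dict with "frame" (420x560x3 uint8, red, green, blue), "intrinsics" (3x3 intrinsics, pixels), "dist" ([k1, k2, p1, p2, k3] as OpenCV has them; the pictures are not rectified), "extrinsics" (4x4, takes a point from camera to world coordinates). Camera axes: x right, y up, looking along -z (the intrinsics and any distortion apply to the point x, -y, -z); pixel columns grow to the right and rows downward; lengths in mm; the calibration is good to about 2 mm. A picture is of the moment at which its call begins. There is no depth.
- hand_in(): hands the job in, once; it reports no verdict.
The state is a dict: "time": time; "joint_pos": joint angles; "qd": joint speeds; "joint_efforts": joint torques, N m; "tool_pos": TCP position; "tcp_rot": TCP orientation; "ft_force": force on the tool from outside, world axes, zero at the start; "wrist_torque": the same for the moment, N m; "finger_gap": finger opening in mm.
Only numpy, scipy, OpenCV 4.12 (cv2) and the standard library are available. Lean on these libraries where they do the work, as an engineer would, in place of code of your own. Each camera call takes 0.05 s, during which the arm holds its last target.

## Task

Load the warmer: take the brown sauce bottle out of the empty bay and stand it upright on the red board, then slide the tray with its three red-lidded jars, without lifting it, along the wooden shelf and into that bay until it is fully home against the back. Then set the steel cover plate gently over it, lying flat with its two holes down over the bay's two pins. Keep the jars standing in their tray, and leave the other tray and everything else on the counter where it is.

Things in the scene. Friction and masses are not known exactly. Their poses are not given: they have to be found in the camera images.
- warmer: countertop food warmer, fixed: aluminium housing with two open-topped bays, open at the front, behind a wooden loading shelf. Origin: on the counter under the middle of the line of bay mouths; x runs into the bays (away from the robot), y to the left bay, z up. Shelf: x -200 to 0 mm, y -180 to 180, top 45 mm above the counter, level with the bay floors, no rim. One bay holds the serving tray, the other the sauce bottle
- home_left (a point): on the left bay's floor, 45 mm above the counter: the tray's origin when fully home there (back edge on the back wall); axes of the warmer. This bay: centre line at warmer y = +76 mm, 132 mm wide, from the mouth x = 0 to the back wall x = 135 mm. Divider 20 mm, side walls 16 mm thick with rounded front ends; all wall tops 120 mm above the counter
- home_right (a point): the same for the right bay, centre line at warmer y = -76 mm
- seat_left (a point): level with the wall tops of the left bay, 120 mm above the counter: the cover's origin when seated there with its axes along the warmer's; axes of the warmer. The bay's two upright brass pins stand on the back wall (28 mm thick) at +66 mm x, +45 and -45 mm y from here, 8 mm thick, 14 mm tall, coned at the top
- seat_right (a point): the same for the right bay
- tray: steel tray to be loaded, 130 (x) x 120 (y) mm, upright walls 25 mm high and 4 mm thick, floor 4 mm thick, 0.32 kg empty; standing askew on the warmer's shelf within about 0.3 rad of the warmer's axes (its x end goes in first; both ends are alike). Origin: centre of its underside, z up. It slides when pushed on its walls, with up to about 10 N
- jar1: closed glass topping jar with red lid, 46 mm across, 52 mm tall, about 0.11 kg, loose, standing in the tray; origin: centre of its underside
- jar2: second such jar in the tray
- jar3: third such jar in the tray
- serving_tray: tray of the same kind with four white-lidded jars fixed in it, already home in one of the bays, not covered; leave alone. Origin: centre of its underside
- cover: loose steel cover plate, 156 (x) x 148 (y) x 5 mm, 0.34 kg, flat on the counter. Origin: centre of its underside, z up. Two through holes 13 mm wide at x +66, y +45 and -45 mm. Black bar handle along y over the centre: 12 mm thick (x), 76 mm long, 35 to 49 mm above the underside, on two posts 8 mm thick at y +30 and -30. Yaw within 0.7 rad of world axes; seated, the holes lie away from the robot, over the pins
- sauce_bottle: brown squeeze bottle with white nozzle, round, 52 mm across up to 116 mm height, 142 mm tall in all, about 0.26 kg, standing in the middle of the free bay; origin: centre of its underside
- board: red cutting board, fixed flat on the counter, 170 (x) x 200 (y) x 12 mm; origin: centre of its underside
- towel_roll: paper towel roll, upright, 110 mm across, 220 mm tall; bystander
- storage_jar: storage jar, 96 mm across, 152 mm tall; bystander
- syrup_bottle: yellow squeeze bottle, 52 mm across, 142 mm tall, close beside the warmer's left wall; bystander
- cocoa_shaker: steel shaker, 58 mm across, 109 mm tall, close beside the warmer's right wall; bystander
- tumbler: amber glass tumbler, 76 mm across, 130 mm tall; bystander
- spread_jar: brown spread jar with white lid, 88 mm across, 82 mm tall; bystander
There are look-alikes about, which are no part of the job. What is shaped like the tray but pink is not meant.

How it is judged (in metres and radians):
On the way, in this order (a step that is already met when the one before it is completed fails the run):
1. the sauce bottle stands upright on the red board, let go (x of sauce_bottle in the frame of board between -0.075 and 0.075 m and y of sauce_bottle in the frame of board between -0.09 and 0.09 m and z of sauce_bottle in the frame of board between 0.006 and 0.018 m and angle between sauce_bottle's own z axis and vertical below 0.1 rad and contact force between the fingers and sauce_bottle below 0.2 N), for 0.2 s.
2. the tray is fully home in the free bay with its three jars standing in it ((y of tray in the frame of warmer between 0.066 and 0.086 m or y of tray in the frame of warmer between -0.086 and -0.066 m) and x of tray in the frame of warmer above 0.065 m and angle between the x axis of tray and the x axis of warmer, either way round below 0.1 rad and angle between tray's own z axis and vertical below 0.04 rad and height (world z) of tray between 0.04 and 0.05 m and x of jar1 in the frame of tray between -0.062 and 0.062 m and y of jar1 in the frame of tray between -0.057 and 0.057 m and z of jar1 in the frame of tray between -0.003 and 0.01 m and angle between each of jar1, jar2, jar3's own z axis and vertical below 0.12 rad and x of jar2 in the frame of tray between -0.062 and 0.062 m and y of jar2 in the frame of tray between -0.057 and 0.057 m and z of jar2 in the frame of tray between -0.003 and 0.01 m and x of jar3 in the frame of tray between -0.062 and 0.062 m and y of jar3 in the frame of tray between -0.057 and 0.057 m and z of jar3 in the frame of tray between -0.003 and 0.01 m), for 0.2 s.
3. the cover lies flat over the loaded bay, both holes down over the pins ((y of cover in the frame of warmer between 0.07 and 0.082 m or y of cover in the frame of warmer between -0.082 and -0.07 m) and x of cover in the frame of warmer between 0.074 and 0.086 m and z of cover in the frame of warmer between 0.116 and 0.1235 m and angle between cover's own z axis and vertical below 0.035 rad and angle between the x axis of cover and the x axis of warmer, either way round below 0.09 rad and horizontal distance between cover and tray below 0.03 m), for 0.2 s.
At the end, for the whole second after the job is handed in: Bottle upright (0.1 rad) on the red board; tray in the formerly free bay within 5 mm of the back wall, straight within 0.1 rad, three jars standing in it; cover flat over that bay, holes over the pins, within 3.5 mm of fully down; all released and at rest (all of step 1 and all of step 2 and all of step 3 and linear speed of each of tray, cover, sauce_bottle, jar1, jar2, jar3 below 0.02 m/s); the robot touches nothing.
It fails at once if the loaded tray is lifted off the shelf (more than 15 mm), tipped or pushed off it (height (world z) of tray above 0.06 m or height (world z) of tray below 0.035 m or angle between tray's own z axis and vertical above 0.2 rad).
It fails at once if a jar or the sauce bottle topples (angle between any of jar1, jar2, jar3, sauce_bottle's own z axis and vertical above 0.6 rad).
It fails at once if the cover is dropped or slammed onto the warmer (faster than 0.4 m/s over the last 30 mm, or over 60 N) (contact force between cover and warmer above 60 N or (z of cover in the frame of warmer between 0.115 and 0.15 m and horizontal distance between cover and tray below 0.06 m and linear speed of cover above 0.4 m/s)).
It fails at once if the serving tray is shifted by more than 15 mm (distance of serving_tray from where it was at the start of the episode above 0.015 m).
It fails at once if a bystander is knocked or shifted by more than 30 mm (distance of any of towel_roll, storage_jar, syrup_bottle, cocoa_shaker, tumbler, spread_jar from where it was at the start of the episode above 0.03 m or angle between any of towel_roll, storage_jar, syrup_bottle, cocoa_shaker, tumbler, spread_jar's own z axis and vertical above 0.5 rad).
It also fails if it takes over 72 s, if anything falls off the work surface, if the arm or the gripper's body presses on something with over 40 N, if the wrist force passes 120 N, or if a joint passes its speed limit or range.

## Working session

There is one attempt and no reset: what is moved stays moved. The work goes in short steps, Python scripts to look and compute and a shell command to move; the robot and the scene stay as the last step left them, time stands still between calls to the robot, and variables do not carry over. Pictures are saved under pics/ and viewed, and the job is handed in when it is done.

```bash
ls; mkdir -p pics
python3 - <<'E'
from bench import *
import cv2
print(sense())
for n in ["side","top","wrist"]:
    s=snapshot(n); cv2.imwrite(f"pics/{n}0.png",s["frame"][:,:,::-1]); print(n,s["intrinsics"],s["dist"],s["extrinsics"])
E
```

```text
pics
{'time': 0.0, 'joint_pos': array([-8.02930030e+01,  7.51432884e+00,  8.53294255e+01, -6.55669401e-04,
        8.72627352e+01, -4.89293025e+00]), 'qd': array([-0.08157186,  0.02720308,  0.04267923, -0.00807284, -0.00851059,
        0.06600785]), 'joint_efforts': array([ 2.04078016e-03, -5.69387484e+01, -5.00555098e+01,  3.49155005e-05,
        1.44855177e-02, -2.43737702e-05]), 'tool_pos': array([ 151.16555121, -580.07004255,  230.25116833]), 'tcp_rot': array([-1.79893843e+02, -8.43043219e-03,  1.45999514e+01]), 'ft_force': array([ 0.54887507, -0.49909336,  0.00551877]), 'wrist_torque': array([ 0.0247608 , -0.04768334,  0.04957871]), 'finger_gap': 85.48842751239717}
side [[518.05410784   0.         285.57252278]
 [  0.         518.05410784 201.97945696]
 [  0.           0.           1.        ]] [0.06226427 0.         0.         0.         0.        ] [[-8.88981685e-01  3.15783705e-01 -3.31650742e-01 -5.20267405e-01]
 [-4.57519247e-01 -6.43587619e-01  6.13572421e-01  9.44373568e+02]
 [-1.96901384e-02  6.97191242e-01  7.16614729e-01  1.18527240e+03]
 [ 0.00000000e+00  0.00000000e+
[... 262 characters left out ...]
1 -1.98904549e-01  2.11111071e+02]
 [-9.96702245e-01 -7.99465912e-02  1.38988335e-02  3.50515939e+00]
 [-2.32735572e-03  1.99375978e-01  9.79920304e-01  1.52216280e+03]
 [ 0.00000000e+00  0.00000000e+00  0.00000000e+00  1.00000000e+00]]
wrist [[349.69650887   0.         276.72871445]
 [  0.         349.69650887 206.0246743 ]
 [  0.           0.           1.        ]] [-0.05681602  0.          0.          0.          0.        ] [[ 2.51428761e-01  9.20553953e-01  2.98938116e-01  2.27836275e+02]
 [-9.67870162e-01  2.40189313e-01  7.44072856e-02 -5.59954356e+02]
 [-3.30581981e-03 -3.08041414e-01  9.51367205e-01  3.71754671e+02]
 [ 0.00000000e+00  0.00000000e+00  0.00000000e+00  1.00000000e+00]]
```

View pics/side0.png

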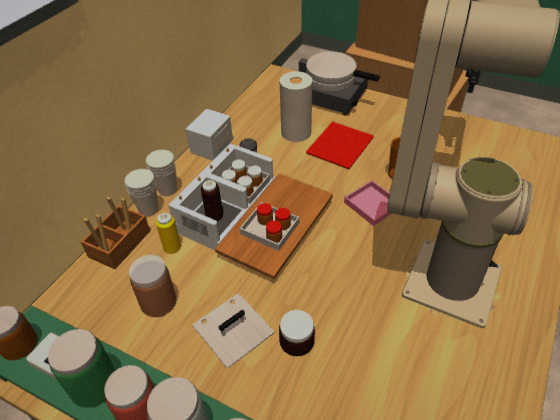

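View pics/top0.png

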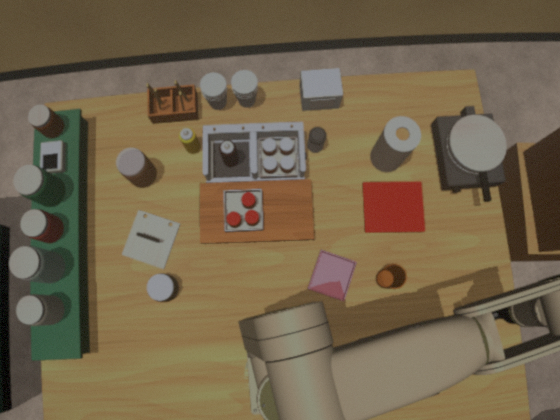

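View pics/wrist0.png

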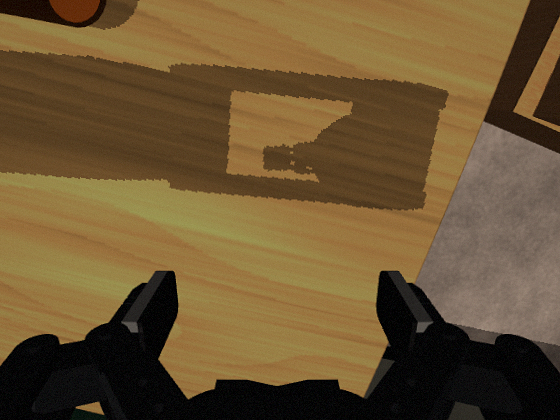

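The top view shows the warmer at about (255,150). The sauce bottle is in the left bay at (228,150), the tray is on the shelf at (243,210), the cover is at (151,240) with its holes toward the warmer, and the red board is at (394,207). I'll enlarge it to get accurate pixels.

```bash
cat > h.py <<'E'
import numpy as np, cv2
from bench import *
def ray(s,px):
    p=cv2.undistortPoints(np.array([[px]],float),s["intrinsics"],np.array(s["dist"],float))[0,0]
    E=np.array(s["extrinsics"]); d=E[:3,:3]@np.array([p[0],-p[1],-1.0]); return E[:3,3],d/np.linalg.norm(d)
def onz(s,px,z):
    o,d=ray(s,px); return o+d*(z-o[2])/d[2]
def tri(s1,p1,s2,p2):
    o1,d1=ray(s1,p1);o2,d2=ray(s2,p2)
    A=np.stack([d1,-d2],1); t=np.linalg.lstsq(A,o2-o1,rcond=None)[0]
    a=o1+d1*t[0];b=o2+d2*t[1]; return (a+b)/2,np.linalg.norm(a-b)
def proj(s,P):
    E=np.linalg.inv(np.array(s["extrinsics"])); c=E[:3,:3]@np.array(P,float)+E[:3,3]
    q=cv2.projectPoints(np.array([[c[0],-c[1],-c[2]]]),np.zeros(3),np.zeros(3),s["intrinsics"],np.array(s["dist"],float))[0][0,0]; return q
def crop(s,name,x0,y0,x1,y1,k):
    im=cv2.resize(s["frame"][y0:y1,x0:x1,::-1],None,fx=k,fy=k,interpolation=cv2.INTER_CUBIC); cv2.imwrite("pics/"+name,im)
E
python3 - <<'E'
from h import *
s=snapshot("top"); np.save("top0.npy",s,allow_pickle=True)
crop(s,"t1.png",195,115,320,250,4.4)
crop(s,"t2.png",115,200,190,305,5)
s=snapshot("side"); np.save("side0.npy",s,allow_pickle=True)
crop(s,"s1.png",160,130,340,280,4.4)
crop(s,"s2.png",180,280,290,370,5)
E
```

```text
(no output)
```

View pics/t1.png

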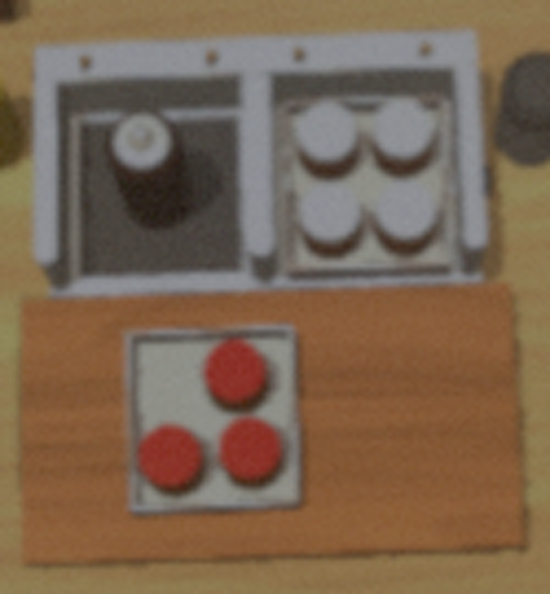

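View pics/t2.png

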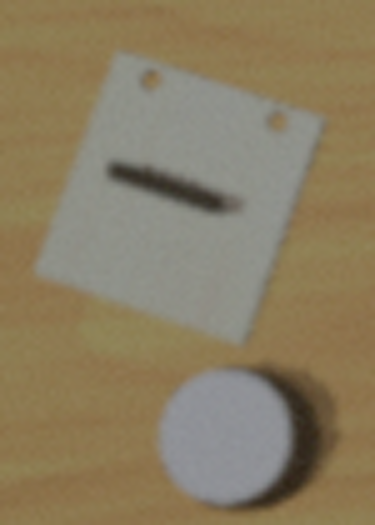

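View pics/s1.png

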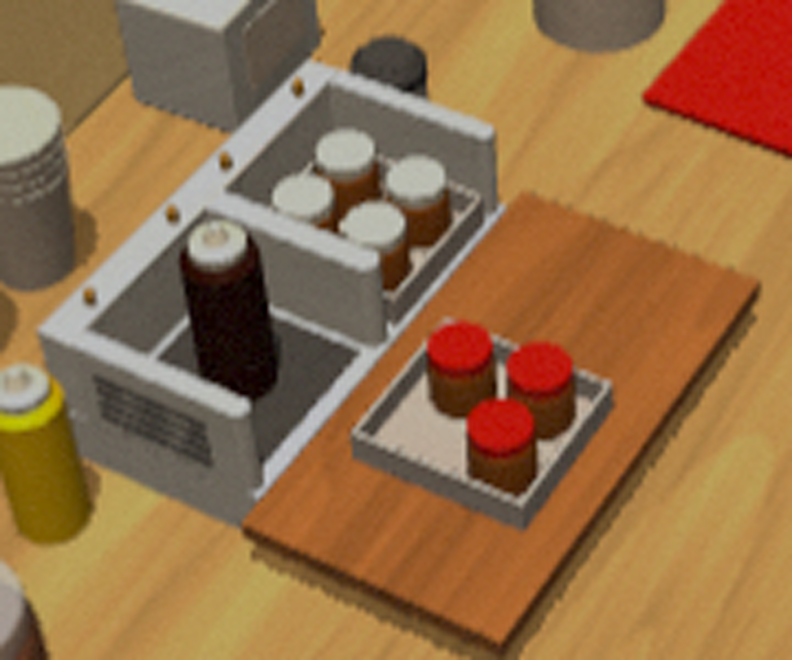

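View pics/s2.png

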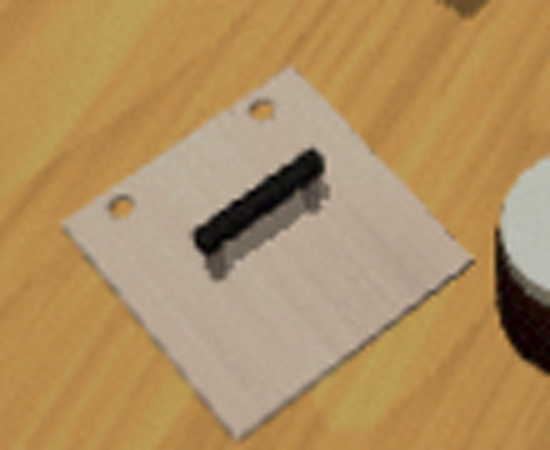

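```bash
cat > m1.py <<'E'
from h import *
T=np.load("top0.npy",allow_pickle=True).item(); S=np.load("side0.npy",allow_pickle=True).item()
def u(p,k,x0,y0): return [(p[0]+.5)/k-.5+x0,(p[1]+.5)/k-.5+y0]
t=lambda p:u(p,4.4,195,115); t2=lambda p:u(p,5,115,200); s1=lambda p:u(p,4.4,160,130); s2=lambda p:u(p,5,180,280)
np.set_printoptions(precision=1,suppress=True)
tp=[(86,61),(212,57),(299,54),(425,49)]; sp=[(91,296),(173,213),(225,160),(298,87)]
P=[]
for a,b in zip(tp,sp):
    print("pin",onz(T,t(a),130),onz(S,s1(b),130),tri(T,t(a),S,s1(b)))
print("shelf",[onz(T,t(p),45)[:2] for p in [(23,297),(508,287),(525,548),(24,564)]])
print("shelfS",[onz(S,s1(p),45)[:2] for p in [(243,532),(530,195),(760,288),(501,648)]])
print("trayT",[onz(T,t(p),70)[:2] for p in [(124,329),(298,325),(302,508),(129,513)]])
print("trayS",[onz(S,s1(p),70)[:2] for p in [(353,433),(443,322),(612,382),(524,505)]])
print("bottle",onz(T,t((141,134)),187),onz(S,s1((219,238)),187),tri(T,t((141,134)),S,s1((219,238))))
print("coverT",[onz(T,t2(p),5)[:2] for p in [(116,51),(324,118),(243,342),(36,272)]],"holes",[onz(T,t2(p),5)[:2] for p in [(150,79),(278,121)]],"handle",[onz(T,t2(p),49)[:2] for p in [(109,169),(239,205)]])
print("coverS",[onz(S,s2(p),5)[:2] for p in [(63,222),(293,68),(473,262),(239,438)]],"holes",[onz(S,s2(p),5)[:2] for p in [(121,206),(261,109)]],"handle",[onz(S,s2(p),49)[:2] for p in [(202,241),(316,159)]])
for X,n,(x0,y0,x1,y1) in ((T,"T",(340,160,450,250)),(S,"S",(290,110,390,180))):
    f=X["frame"].astype(int); m=((f[...,0]>110)&(f[...,1]<50)&(f[...,2]<50)).astype(np.uint8)
    q=np.zeros_like(m);q[y0:y1,x0:x1]=m[y0:y1,x0:x1]
    c=max(cv2.findContours(q,0,1)[0],key=cv2.contourArea); c4=cv2.approxPolyDP(c,6,True)[:,0]
    print("board",n,[onz(X,p,12)[:2] for p in c4.astype(float)])
    x0,y0,x1,y1=(205,180,290,240) if n=="T" else (240,195,300,245)
    q[:]=0;q[y0:y1,x0:x1]=m[y0:y1,x0:x1]
    for c in cv2.findContours(q,0,1)[0]:
        if cv2.contourArea(c)>20:
            (p,_,_)=cv2.fitEllipse(c); print("lid",n,p,cv2.contourArea(c),onz(X,p,95))
E
python3 m1.py
```

```text
pin [769.2 151.7 130. ] [769.4 156.2 130. ] (array([771.9, 152.6, 125.2]), np.float64(1.693770875417921))
pin [764.4  62.5 130. ] [765.8  66.1 130. ] (array([767. ,  63. , 126.4]), np.float64(2.398612661680111))
pin [761.4   1.  130. ] [763.5   5.1 130. ] (array([764.6,   1.5, 126. ]), np.float64(3.1436952446263278))
pin [757.9 -88.1 130. ] [759.2 -84.2 130. ] (array([760.7, -88. , 126.1]), np.float64(2.3917702723658545))
shelf [array([623.8, 216.5]), array([ 602. , -137.7]), array([ 409.7, -131.4]), array([427.1, 225.5])]
shelfS [array([618.9, 225.8]), array([ 601.3, -136.9]), array([ 410.6, -122.5]), array([427.7, 232.5])]
trayT [array([587. , 141.5]), array([579.6,  17.1]), array([447.4,  24.3]), array([453.7, 145.9])]
trayS [array([585.8, 140. ]), array([582.2,  26. ]), array([454.2,  25. ]), array([457.5, 144.3])]
bottle [690.8 111.3 187. ] [685.1 120.1 187. ] (array([693.3, 111.7, 176.8]), np.float64(2.2015965154082116))
coverT [array([558.4, 432.6]), array([502.5, 295.9]), array([360.8, 354.9]), array([416.1, 489.7])] holes [array([537.7, 410.3]), array([502.9, 326.2])] handle
[... 196 characters left out ...]
7])] handle [array([472.3, 429. ]), array([445.6, 363.7])]
board T [array([ 582.5, -316.9]), array([ 510.4, -331.4]), array([ 439.5, -306.3]), array([ 440. , -339.3]), array([ 428.9, -314.9]), array([ 417.2, -492.9]), array([ 571.6, -501.6])]
lid T (251.9754180908203, 217.2311553955078) 37.0 [485.7  55.2  95. ]
lid T (248.06536865234375, 199.7467041015625) 84.5 [541.3  63.3  95. ]
board S [array([ 577.1, -502.9]), array([ 589.7, -307.4]), array([ 425.9, -300.3]), array([ 415.5, -489.3])]
lid S (273.3558654785156, 226.04638671875) 133.0 [491.7 109.9  95. ]
lid S (282.150634765625, 213.1327362060547) 113.0 [492.4  55.   95. ]
lid S (264.03759765625, 208.7001190185547) 108.5 [547.8  62.6  95. ]
```

Pins, shelf front and bottle agree: the warmer origin is about (619, 40) with yaw about -2.7°, and the bottle is at about (692, 112). The tray is at about (518, 83) with yaw about -3°, and the cover is at about (460, 393) with yaw about -22.5°. I'll turn the tool so its axes line up with the warmer, which puts tool x along warmer +y and tool y along warmer +x.

```bash
cat >> h.py <<'E'
from scipy.spatial.transform import Rotation as Ro
def rel(target,yaw):
    """tool-axes shift from the measured pose to target (world mm), and turn about tool z (rad) to reach yaw"""
    q=sense(); R=Ro.from_euler("xyz",q["tcp_rot"],degrees=True)
    d=R.inv().apply(np.array(target,float)-q["tool_pos"])
    Rt=Ro.from_euler("xyz",[180,0,yaw],degrees=True)
    print("t",round(q["time"],2),"pose",np.round(q["tool_pos"],1),np.round(q["tcp_rot"],2),"shift(now)",np.round(d,1),"shift(target axes)",np.round(Rt.inv().apply(np.array(target,float)-q["tool_pos"]),1),"turn",np.round((R.inv()*Rt).as_rotvec(),4),"F",np.round(q["ft_force"],1),"gap",round(q["finger_gap"],1))
E
python3 -m creep '{"translation":[[0,0,-8],[0,0,-8],[0,0,-8],[0,0,-8],[0,0,-8],[0,0,0],[0,0,0],[0,0,0],[0,0,0],[0,0,0]],"rotation":[[0,0,-0.14],[0,0,-0.14],[0,0,-0.14],[0,0,-0.14],[0,0,-0.14],[0,0,-0.14],[0,0,-0.14],[0,0,-0.14],[0,0,-0.14],[0,0,0]],"claw":[85,85,85,85,85,85,85,85,85,85]}' 40
python3 -c "
from h import *
rel([692,112,270],87.3)"
```

```text
time: 1.25
tool_pos: [151.2, -580.6, 271.1]
tcp_rot: [-180.0, -0.0, 86.9]
ft_force: [-0.3, 0.2, 0.1]
finger_gap: 85.0
t 1.25 pose [ 151.2 -580.6  271.1] [-1.800e+02 -2.000e-02  8.692e+01] shift(now) [720.6 502.8   1.3] shift(target axes) [717.3 507.5   1.1] turn [-0.0001 -0.0003 -0.0066] F [-0.3  0.2  0.1] gap 85.0
```

```bash
python3 -m creep '{"translation":[[36,25,-3],[36,25,-3],[36,25,-3],[36,25,-3],[36,25,-3],[36,25,-3],[36,25,-3],[36,25,-3],[36,25,-3],[36,25,-3]],"rotation":[[0,0,-0.0066],[0,0,0],[0,0,0],[0,0,0],[0,0,0],[0,0,0],[0,0,0],[0,0,0],[0,0,0],[0,0,0]],"claw":[85,85,85,85,85,85,85,85,85,85]}'
python3 -m creep '{"translation":[[36,20,-4],[36,20,-4],[36,20,-4],[36,20,-4],[36,20,-4],[36,20,-4],[36,20,-4],[0,0,0],[0,0,0]],"rotation":[[0,0,0],[0,0,0],[0,0,0],[0,0,0],[0,0,0],[0,0,0],[0,0,0],[0,0,0],[0,0,0]],"claw":[85,85,85,85,85,85,85,85,85]}'
python3 - <<'E'
from h import *
s=snapshot("wrist"); np.save("w1.npy",s,allow_pickle=True); cv2.imwrite("pics/w1.png",s["frame"][:,:,::-1]); print(s["extrinsics"])
rel([692,112,270],87.3)
E
```

```text
time: 2.25
tool_pos: [419.7, -232.0, 301.6]
tcp_rot: [180.0, 0.0, 86.9]
ft_force: [0.3, -0.8, -0.0]
finger_gap: 84.8
time: 3.15
tool_pos: [571.3, 12.0, 328.9]
tcp_rot: [-180.0, 0.0, 87.1]
ft_force: [0.4, -0.3, -0.4]
finger_gap: 85.2
[[ 9.98679734e-01  4.86162345e-02  1.65906830e-02  5.75513236e+02]
 [-5.13620955e-02  9.50380363e-01  3.06820959e-01  9.15349365e+01]
 [-8.50979622e-04 -3.07268006e-01  9.51622640e-01  4.70287188e+02]
 [ 0.00000000e+00  0.00000000e+00  0.00000000e+00  1.00000000e+00]]
t 3.2 pose [571.   11.1 329. ] [-1.7996e+02  2.0000e-02  8.7050e+01] shift(now) [107.  115.7  58.8] shift(target axes) [106.5 116.1  59. ] turn [-0.0008  0.0004 -0.0043] F [-1.  -0.3  0.1] gap 84.8
```

View pics/w1.png

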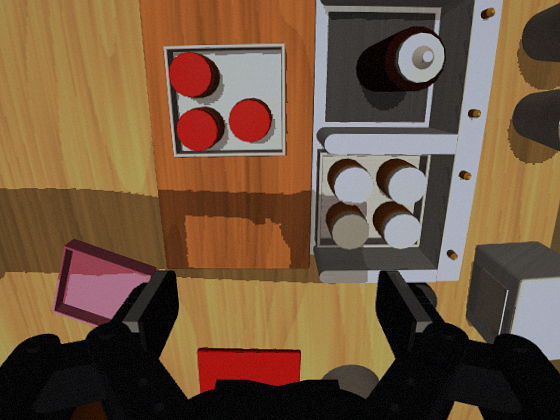

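```bash
cat > m2.py <<'E'
from h import *
np.set_printoptions(precision=1,suppress=True)
W=np.load("w1.npy",allow_pickle=True).item()
P=np.array([onz(W,p,130) for p in [(488,13),(475,114),(465,175),(452,255)]]); print(P)
v=P[0]-P[3]; print("yaw",np.degrees(np.arctan2(-v[0],v[1])),"len",np.linalg.norm(v),P.mean(0))
print("shelf",[onz(W,p,45)[:2] for p in [(312,160),(312,267),(138,0),(164,269)]])
print("tray",[onz(W,p,70)[:2] for p in [(164,46),(285,44),(286,155),(175,156)]])
print("bottle",onz(W,(425,57),187))
for p in [(193,75),(200,130),(250,121)]: print("lid",onz(W,p,101))
E
python3 m2.py
python3 - <<'E'
from h import *
s=np.load("w1.npy",allow_pickle=True).item(); crop(s,"w1c.png",150,30,300,170,5)
E
```

```text
[[768.6 154.2 130. ]
 [765.   65.  130. ]
 [761.3   5.  130. ]
 [757.3 -83.9 130. ]]
yaw -2.7390969996304384 len 238.39000295796896 [763.1  35.1 130. ]
shelf [array([614.4,  11.5]), array([ 611.4, -134.9]), array([427.6, 200.6]), array([ 409.4, -128.2])]
tray [array([457.8, 147.5]), array([586.5, 141.9]), array([582.4,  23.5]), array([454.1,  29.2])]
bottle [689.6 113.7 187. ]
lid [492.5 114.3 101. ]
lid [493.5  59.7 101. ]
lid [546.3  66.  101. ]
```

View pics/w1c.png

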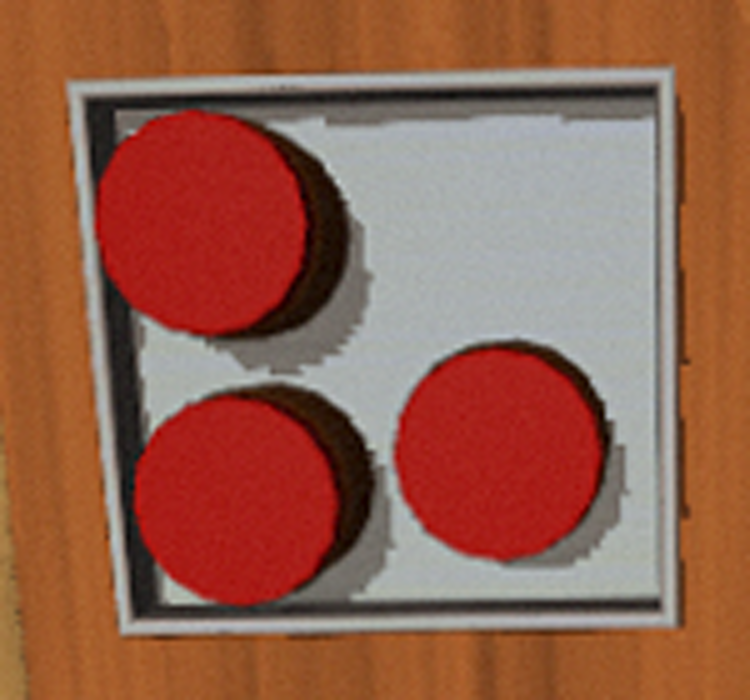

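```bash
python3 -m creep '{"translation":[[27,28,0],[27,28,0],[27,28,0],[27,28,0],[0,2,20],[0,0,20],[0,0,0]],"rotation":[[0,0,-0.0043],[0,0,0],[0,0,0],[0,0,0],[0,0,0],[0,0,0],[0,0,0]],"claw":[85,85,85,85,85,85,85]}' 40
python3 -c "
from h import *
rel([690,113,123],87.3)"
```

```text
time: 3.9
tool_pos: [688.6, 112.2, 284.8]
tcp_rot: [-179.6, 0.1, 87.2]
ft_force: [-0.6, -0.5, -1.0]
finger_gap: 85.0
t 3.9 pose [688.6 112.2 284.8] [-1.7961e+02  7.0000e-02  8.7240e+01] shift(now) [  1.1   2.5 161.8] shift(target axes) [  0.9   1.4 161.8] turn [-0.0068  0.0013 -0.0011] F [-0.6 -0.5 -1. ] gap 85.0
```

```bash
python3 -m creep '{"translation":[[1,1,25],[0,0,25],[0,0,25],[0,0,25],[0,0,25],[0,0,18],[0,0,12],[0,0,4],[0,0,0]],"rotation":[[0,0,0],[0,0,0],[0,0,0],[0,0,0],[0,0,0],[0,0,0],[0,0,0],[0,0,0],[0,0,0]],"claw":[85,85,85,85,85,85,85,85,85]}' 40
python3 - <<'E'
from h import *
rel([690,113,123],87.3)
s=snapshot("wrist"); cv2.imwrite("pics/w2.png",s["frame"][:,:,::-1])
E
```

```text
time: 4.8
tool_pos: [691.2, 114.5, 130.6]
tcp_rot: [180.0, -0.0, 87.4]
ft_force: [-0.5, 0.4, 0.6]
finger_gap: 85.0
t 4.8 pose [691.2 114.5 130.6] [179.99  -0.    87.39] shift(now) [-1.6 -1.2  7.6] shift(target axes) [-1.6 -1.2  7.6] turn [ 0.0001 -0.      0.0015] F [-0.5  0.4  0.6] gap 85.0
```

View pics/w2.png

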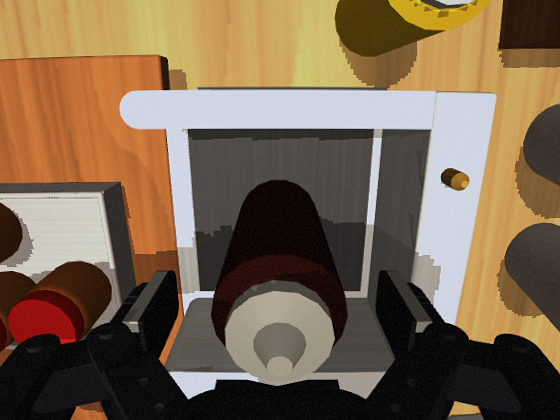

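The nozzle at (280,355) is centred between the pads at columns 160 and 400, and the fingers are clear. I'll lower 6 mm, close, then lift.

```bash
python3 -m creep '{"translation":[[0,0,6],[0,0,0],[0,0,0],[0,0,0],[0,0,0],[0,0,0],[0,0,0],[0,0,0],[0,0,0],[0,0,0]],"rotation":[[0,0,0],[0,0,0],[0,0,0],[0,0,0],[0,0,0],[0,0,0],[0,0,0],[0,0,0],[0,0,0],[0,0,0]],"claw":[85,60,48,44,44,44,44,44,44,44]}' 40
python3 -m creep '{"translation":[[0,0,-5],[0,0,-10],[0,0,-20],[0,0,-25],[0,0,-25],[0,0,-25],[0,0,-25],[0,0,-5],[0,0,0]],"rotation":[[0,0,0],[0,0,0],[0,0,0],[0,0,0],[0,0,0],[0,0,0],[0,0,0],[0,0,0],[0,0,0]],"claw":[44,44,44,44,44,44,44,44,44]}' 40
python3 - <<'E'
from h import *
rel([500,-403,264],87.3)
s=snapshot("wrist"); cv2.imwrite("pics/w3.png",s["frame"][:,:,::-1])
E
```

```text
time: 5.85
tool_pos: [691.5, 114.8, 124.9]
tcp_rot: [179.9, -0.0, 87.4]
ft_force: [0.8, -0.1, 5.5]
finger_gap: 50.9
time: 6.75
tool_pos: [691.6, 114.8, 265.4]
tcp_rot: [179.9, -0.0, 87.4]
ft_force: [-0.3, 0.5, -2.5]
finger_gap: 51.1
t 6.75 pose [691.6 114.8 265.4] [ 1.7989e+02 -2.0000e-02  8.7420e+01] shift(now) [-525.9 -168.1    0.9] shift(target axes) [-526.3 -167.     1.4] turn [ 0.002  -0.0003  0.002 ] F [-0.3  0.5 -2.5] gap 51.1
```

View pics/w3.png

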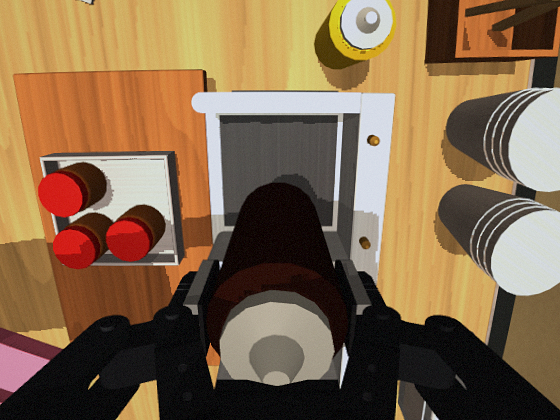

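```bash
python3 -m creep '{"translation":[[-15,-5,0],[-30,-10,0],[-40,-13,0],[-40,-13,0],[-40,-13,0],[-40,-13,0],[-40,-13,0],[-40,-13,0],[-40,-13,0],[-40,-13,0]],"rotation":[[0,0,0],[0,0,0],[0,0,0],[0,0,0],[0,0,0],[0,0,0],[0,0,0],[0,0,0],[0,0,0],[0,0,0]],"claw":[44,44,44,44,44,44,44,44,44,44]}' 40
python3 -m creep '{"translation":[[-40,-12,0],[-40,-12,0],[-40,-12,0],[-25,-8,0],[-12,-4,0],[0,0,0],[0,0,0]],"rotation":[[0,0,0],[0,0,0],[0,0,0],[0,0,0],[0,0,0],[0,0,0],[0,0,0]],"claw":[44,44,44,44,44,44,44]}' 40
python3 - <<'E'
from h import *
rel([502,-401,95],87.3)
s=snapshot("top"); crop(s,"t3.png",300,80,460,300,2.7)
s=snapshot("side"); crop(s,"s3.png",230,40,500,260,2.7)
E
```

```text
time: 7.8
tool_pos: [553.5, -246.1, 262.1]
tcp_rot: [-179.8, -0.1, 87.4]
ft_force: [0.5, -1.0, -1.5]
finger_gap: 51.0
time: 8.5
tool_pos: [500.7, -398.2, 263.4]
tcp_rot: [-180.0, -0.1, 87.4]
ft_force: [0.1, -0.2, -2.3]
finger_gap: 51.0
t 8.5 pose [ 500.7 -398.2  263.4] [-1.7995e+02 -9.0000e-02  8.7420e+01] shift(now) [ -3.    1.6 168.4] shift(target axes) [ -2.8   1.5 168.4] turn [-0.0009 -0.0016  0.002 ] F [ 0.1 -0.2 -2.3] gap 51.0
```

View pics/s3.png

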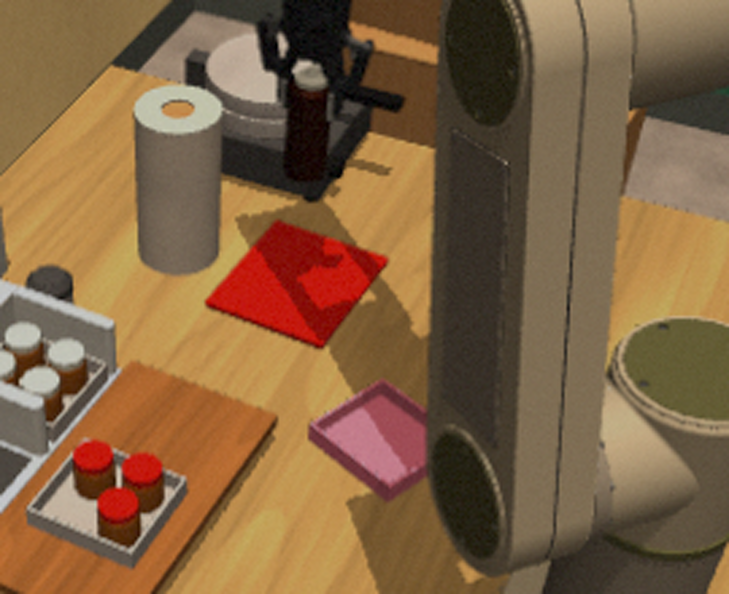

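```bash
python3 -m creep '{"translation":[[-1,1,15],[-1,0,25],[0,0,30],[0,0,30],[0,0,25],[0,0,18],[0,0,10],[0,0,6],[0,0,4],[0,0,0]],"rotation":[[0,0,0],[0,0,0],[0,0,0],[0,0,0],[0,0,0],[0,0,0],[0,0,0],[0,0,0],[0,0,0],[0,0,0]],"claw":[44,44,44,44,44,44,44,44,44,44]}' 40
python3 -m creep '{"translation":[[0,0,2],[0,0,2],[0,0,2],[0,0,1],[0,0,0]],"rotation":[[0,0,0],[0,0,0],[0,0,0],[0,0,0],[0,0,0]],"claw":[44,44,44,44,44]}' 40
```

```text
time: 9.6
tool_pos: [502.0, -401.2, 101.6]
tcp_rot: [180.0, 0.0, 87.4]
ft_force: [-0.1, -0.2, -2.1]
finger_gap: 51.0
time: 10.1
tool_pos: [501.6, -401.2, 94.1]
tcp_rot: [-180.0, -0.0, 87.4]
ft_force: [0.9, 0.4, -0.8]
finger_gap: 51.2
```

```bash
python3 -m creep '{"translation":[[0,0,1],[0,0,1],[0,0,0]],"rotation":[[0,0,0],[0,0,0],[0,0,0]],"claw":[44,44,44]}' 40
```

```text
time: 10.4
tool_pos: [501.6, -401.1, 92.1]
tcp_rot: [-180.0, -0.0, 87.4]
ft_force: [0.7, -0.1, -1.5]
finger_gap: 51.4
```

```bash
python3 -m creep '{"translation":[[0,0,0.7],[0,0,0.7],[0,0,0]],"rotation":[[0,0,0],[0,0,0],[0,0,0]],"claw":[44,44,44]}' 40
python3 -c "
from h import *
print(sense()['ft_force'])
crop(snapshot('side'),'s4.png',270,60,400,200,4)"
```

```text
time: 10.7
tool_pos: [501.8, -401.5, 91.9]
tcp_rot: [180.0, 0.0, 87.4]
ft_force: [-2.3, 0.6, 5.3]
finger_gap: 51.2
[-2.34693689  0.62487521  5.33354341]
```

View pics/s4.png

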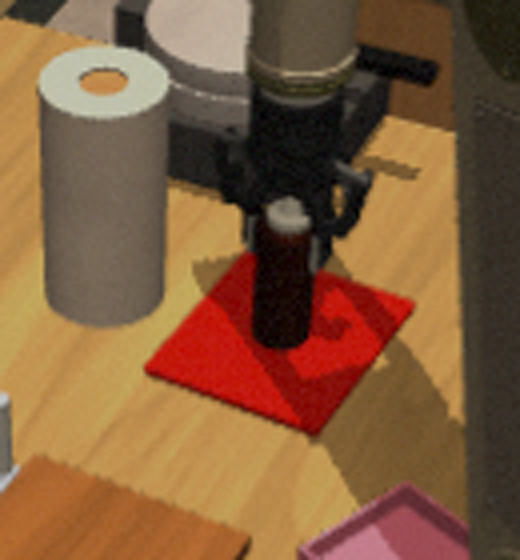

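Contact: the upward force is about 5 N and the bottle is on the middle of the board. I'll open gradually, wait, then go up.

```bash
python3 -m creep '{"translation":[[0,0,0],[0,0,0],[0,0,0],[0,0,0],[0,0,0],[0,0,0],[0,0,0],[0,0,-10],[0,0,-15],[0,0,-25]],"rotation":[[0,0,0],[0,0,0],[0,0,0],[0,0,0],[0,0,0],[0,0,0],[0,0,0],[0,0,0],[0,0,0],[0,0,0]],"claw":[53,56,64,75,85,85,85,85,85,85]}' 40
python3 -m creep '{"translation":[[0,0,-30],[0,0,-30],[0,0,-30],[0,0,-30],[0,0,-15],[0,0,0]],"rotation":[[0,0,0],[0,0,0],[0,0,0],[0,0,0],[0,0,0],[0,0,0]],"claw":[85,85,85,85,85,85]}' 40
python3 - <<'E'
from h import *
crop(snapshot('side'),'s5.png',270,60,400,200,4)
# rear wall middle of tray, from wrist view
c=np.array([520.2,85.5]); a=np.radians(-2.6); r=c-63*np.array([np.cos(a),np.sin(a)]); print(r)
rel([r[0],r[1],270],87.3)
E
```

```text
time: 11.75
tool_pos: [501.0, -400.6, 141.0]
tcp_rot: [-179.9, -0.1, 87.4]
ft_force: [0.1, -0.3, -1.1]
finger_gap: 85.4
time: 12.35
tool_pos: [502.8, -402.3, 280.3]
tcp_rot: [179.7, 0.2, 87.4]
ft_force: [0.5, -0.2, 0.2]
finger_gap: 84.7
[457.2648541   88.35786825]
t 12.4 pose [ 502.2 -401.7  277.4] [1.7987e+02 1.1000e-01 8.7410e+01] shift(now) [487.6 -67.    6.3] shift(target axes) [487.4 -67.9   7.4] turn [0.0022 0.0019 0.002 ] F [-0.5  0.5 -1.2] gap 85.1
```

View pics/s5.png

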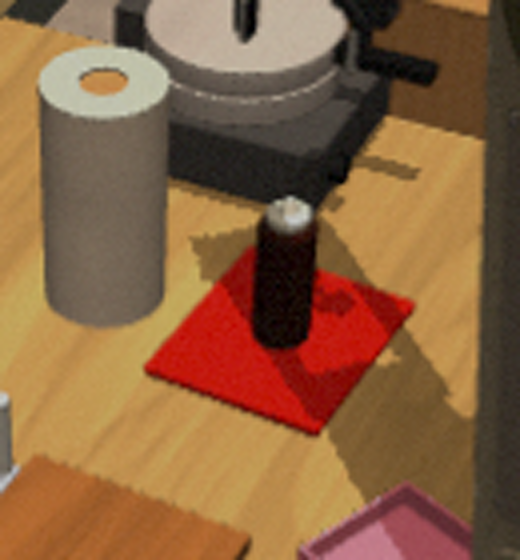

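```bash
python3 -m creep '{"translation":[[25,-4,0],[45,-7,0],[48,-7,0],[48,-7,0],[48,-7,0],[48,-7,0],[48,-7,0],[48,-7,0],[48,-7,0],[40,-4,0]],"rotation":[[0,0,0.002],[0,0,0],[0,0,0],[0,0,0],[0,0,0],[0,0,0],[0,0,0],[0,0,0],[0,0,0],[0,0,0]],"claw":[85,60,40,20,20,20,20,20,20,20]}' 20
python3 -m creep '{"translation":[[30,-3,10],[10,-1,25],[0,0,25],[0,0,20],[0,0,10],[0,0,0],[0,0,0]],"rotation":[[0,0,0],[0,0,0],[0,0,0],[0,0,0],[0,0,0],[0,0,0],[0,0,0]],"claw":[20,20,20,20,20,20,20]}' 20
python3 - <<'E'
from h import *
s=snapshot("wrist"); np.save("w4.npy",s,allow_pickle=True); cv2.imwrite("pics/w4.png",s["frame"][:,:,::-1])
rel([456.5,87,180],87.3)
E
```

```text
time: 13.4
tool_pos: [457.0, 49.6, 273.6]
tcp_rot: [-179.8, -0.0, 87.3]
ft_force: [0.7, -0.6, -0.0]
finger_gap: 20.2
time: 14.1
tool_pos: [456.5, 87.3, 185.9]
tcp_rot: [-180.0, 0.0, 87.3]
ft_force: [0.2, -0.2, 0.6]
finger_gap: 20.1
t 14.15 pose [457.   87.3 186.6] [ 1.7995e+02 -1.0000e-02  8.7280e+01] shift(now) [-0.3 -0.5  6.6] shift(target axes) [-0.3 -0.5  6.6] turn [ 0.0009 -0.0001 -0.0003] F [-0.5  0.2  0.1] gap 19.9
```

View pics/w4.png

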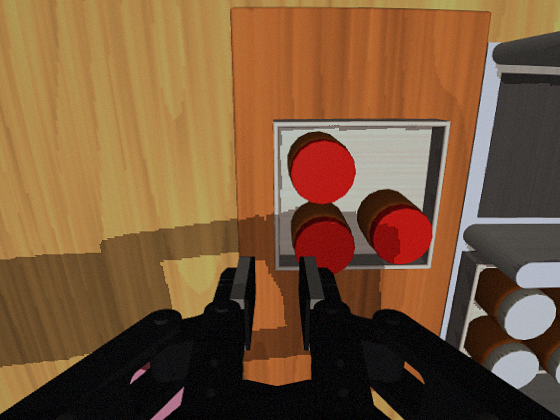

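Run:
```python
from h import *
np.set_printoptions(precision=1,suppress=True)
W=np.load("w4.npy",allow_pickle=True).item(); crop(W,"w4c.png",220,100,460,340,3)
print([onz(W,p,70)[:2] for p in [(274,123),(449,121),(432,268),(276.5,270)]],[onz(W,p,101)[:2] for p in [(323,172),(324,246),(401,235)]])
print(proj(W,[457,87.3,186.6]))
```

```text
[array([457.3, 146.8]), array([584.8, 142.9]), array([582.6,  23.6]), array([453.4,  28.6])] [array([488.4, 116. ]), array([488.7,  62.6]), array([543.1,  68.3])]
[277.9 277.7]
```

View pics/w4c.png

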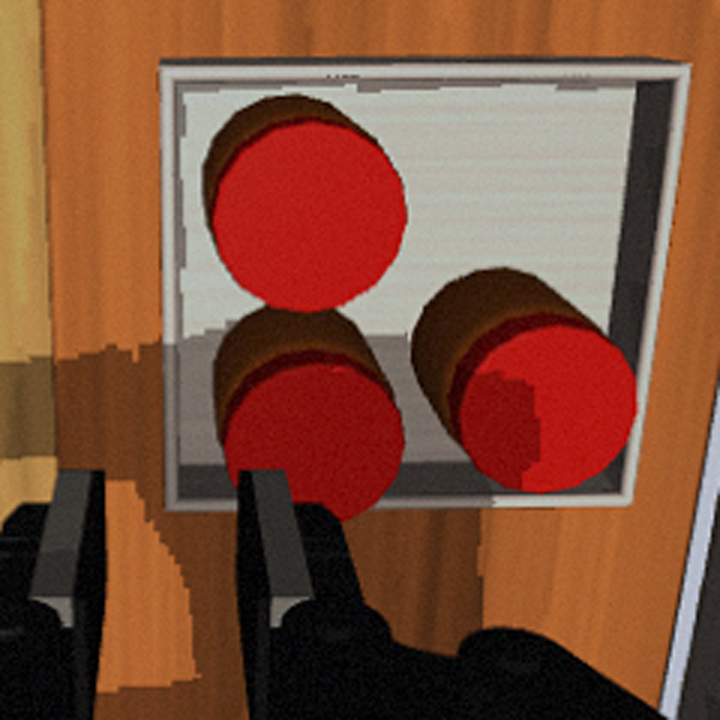

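Run:
```python
from h import *
np.set_printoptions(precision=1,suppress=True)
W=np.load("w4.npy",allow_pickle=True).item()
for L in (3,10,20,30,40,50,60):
  print(L,[(proj(W,[457+dx,87.3+11,186.6+L])-[220,100])*3 for dx in (10,18,24)],[(proj(W,[457+10,87.3+dy,186.6+L])-[220,100])*3 for dy in (0,-11)])
```

```text
3 [array([239. , 473.4]), array([294.1, 471. ]), array([335.4, 469.1])] [array([240.9, 540.3]), array([242.8, 604. ])]
10 [array([242.1, 496. ]), array([299.7, 493.4]), array([342.9, 491.4])] [array([244. , 565.2]), array([245.9, 631. ])]
20 [array([247., 532.]), array([308.6, 529.2]), array([354.8, 527.1])] [array([249. , 604.8]), array([250.8, 673.8])]
30 [array([252.6, 573.2]), array([318.8, 570.3]), array([368.4, 568. ])] [array([254.6, 650.1]), array([256.3, 722.5])]
40 [array([259.2, 621.1]), array([330.6, 617.9]), array([384.2, 615.4])] [array([261. , 702.3]), array([262.6, 778.3])]
50 [array([266.8, 677.1]), array([344.5, 673.6]), array([402.6, 670.9])] [array([268.5, 763. ]), array([270. , 842.7])]
60 [array([275.9, 743.6]), array([360.8, 739.7]), array([424.4, 736.6])] [array([277.3, 834.3]), array([278.5, 917.9])]
```

The inner finger would be tight between the rear jars, so I won't grip the rear wall. I'll push from outside with the fingers spread, giving two contact points for stability: first sideways on the right wall, then from behind.

```bash
python3 -c "
from h import *
rel([515.4,-4.4,44],87.3)"
python3 -m creep '{"translation":[[-30,17,0],[-33,18,0],[-30,18,0],[-1,2,20],[0,0,25],[0,0,25],[0,0,25],[0,0,20],[0,0,10],[0,0,0]],"rotation":[[0,0,0],[0,0,0],[0,0,0],[0,0,0],[0,0,0],[0,0,0],[0,0,0],[0,0,0],[0,0,0],[0,0,0]],"claw":[50,70,80,80,80,80,80,80,80,80]}' 20
python3 -c "
from h import *
rel([515.4,-4.4,44],87.3)
s=snapshot('wrist');cv2.imwrite('pics/w5.png',s['frame'][:,:,::-1])"
```

```text
t 14.15 pose [457.   87.3 186.6] [ 1.7995e+02 -1.0000e-02  8.7280e+01] shift(now) [-88.9  62.5 142.7] shift(target axes) [-88.9  62.6 142.6] turn [ 0.0009 -0.0001 -0.0003] F [-0.5  0.2  0.1] gap 19.9
time: 15.15
tool_pos: [506.6, -9.1, 60.3]
tcp_rot: [-179.9, -0.0, 87.3]
ft_force: [-0.5, 0.7, -0.4]
finger_gap: 80.1
t 15.15 pose [506.6  -9.1  60.3] [-1.7991e+02 -1.0000e-02  8.7290e+01] shift(now) [ 5.1  8.6 16.3] shift(target axes) [ 5.1  8.5 16.3] turn [-0.0015 -0.0001 -0.0002] F [-0.5  0.7 -0.4] gap 80.1
```

View pics/w5.png

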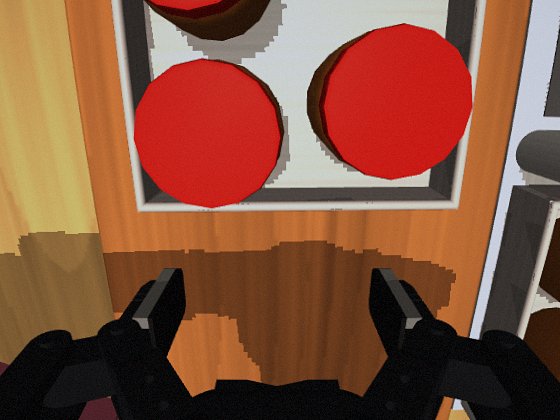

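```bash
python3 -m creep '{"translation":[[0,4,6],[0,4,6],[0,0,4],[0,0,0],[0,0,0]],"rotation":[[0,0,0],[0,0,0],[0,0,0],[0,0,0],[0,0,0]],"claw":[80,80,80,80,80]}' 20
python3 -c "
from h import *
rel([518.6,51.2,44],87.3)"
```

```text
time: 15.7
tool_pos: [514.9, -9.4, 44.8]
tcp_rot: [-180.0, -0.0, 87.3]
ft_force: [-0.5, -0.1, 0.2]
finger_gap: 79.9
t 15.7 pose [514.9  -9.4  44.8] [-179.97   -0.     87.31] shift(now) [60.7  0.8  0.8] shift(target axes) [60.7  0.8  0.8] turn [-0.0004 -0.      0.0001] F [-0.5 -0.1  0.2] gap 79.9
```

```bash
python3 -m creep '{"translation":[[7,0,0],[7,0,0],[5,0,0],[4,0,0],[4,0,0],[4,0,0],[4,0,0],[4,0,0],[4,0,0],[4,0,0]],"rotation":[[0,0,0],[0,0,0],[0,0,0],[0,0,0],[0,0,0],[0,0,0],[0,0,0],[0,0,0],[0,0,0],[0,0,0]],"claw":[80,80,80,80,80,80,80,80,80,80]}' 20
python3 -c "
from h import *
rel([518.6,51.2,44],87.3)
s=snapshot('wrist');cv2.imwrite('pics/w6.png',s['frame'][:,:,::-1])"
```

```text
time: 16.7
tool_pos: [517.4, 37.7, 45.0]
tcp_rot: [180.0, 0.0, 87.3]
ft_force: [-0.0, -5.4, 0.9]
finger_gap: 79.7
t 16.7 pose [517.4  37.7  45. ] [1.7999e+02 1.0000e-02 8.7300e+01] shift(now) [13.5  0.5  1. ] shift(target axes) [13.5  0.5  1. ] turn [ 0.0002  0.0002 -0.0001] F [-0.  -5.4  0.9] gap 79.7
```

View pics/w6.png

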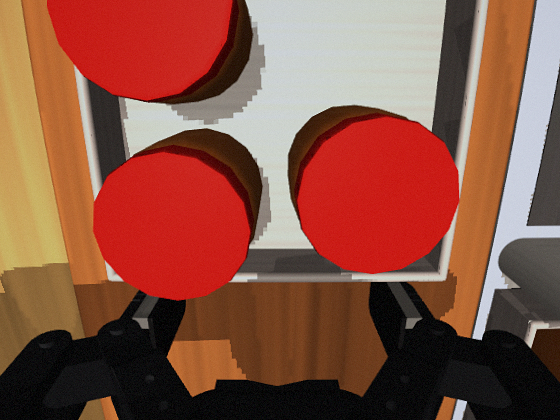

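```bash
python3 -m creep '{"translation":[[4,0,0],[4,0,0],[3,0,0],[2,0,0],[0,0,0],[-6,0,0],[-12,0,-8],[-8,0,-15],[0,0,-30],[0,0,-30]],"rotation":[[0,0,0],[0,0,0],[0,0,0],[0,0,0],[0,0,0],[0,0,0],[0,0,0],[0,0,0],[0,0,0],[0,0,0]],"claw":[80,80,80,80,80,80,80,80,80,80]}' 20
python3 -m creep '{"translation":[[0,-20,-40],[0,-20,-30],[0,-10,-20],[0,0,0]],"rotation":[[0,0,0],[0,0,0],[0,0,0],[0,0,0]],"claw":[80,80,80,80]}' 20
python3 -c "
from h import *
rel([518.6,51.2,44],87.3)
s=snapshot('wrist');np.save('w7.npy',s,allow_pickle=True);cv2.imwrite('pics/w7.png',s['frame'][:,:,::-1])"
```

```text
time: 17.75
tool_pos: [516.3, 23.6, 129.6]
tcp_rot: [-180.0, -0.0, 87.2]
ft_force: [0.9, -0.8, 0.7]
finger_gap: 79.5
time: 18.15
tool_pos: [468.2, 26.3, 223.2]
tcp_rot: [179.5, -0.0, 87.3]
ft_force: [0.2, -0.6, -0.2]
finger_gap: 80.0
t 18.15 pose [468.2  26.3 223.2] [ 1.7954e+02 -1.0000e-02  8.7270e+01] shift(now) [ 27.2  47.7 179.6] shift(target axes) [ 27.3  49.2 179.2] turn [ 0.0081 -0.0002 -0.0005] F [ 0.2 -0.6 -0.2] gap 80.0
```

View pics/w7.png

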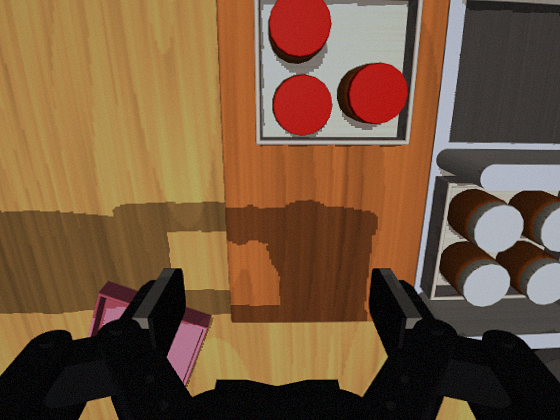

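Run:
```python
from h import *
np.set_printoptions(precision=1,suppress=True)
W=np.load("w7.npy",allow_pickle=True).item(); crop(W,"w7c.png",240,0,560,220,2.5)
O=np.array([617.7,41.4]);a=np.radians(-2.73);X=np.array([np.cos(a),np.sin(a)]);Y=np.array([-X[1],X[0]])
w=lambda p:np.array([(p[:2]-O)@X,(p[:2]-O)@Y])
for p,z in [((256,143),70),((410,143),70),((259,0),70),((420,0),70),((505,163),120),((505,187),120)]: print(p,onz(W,p,z)[:2],w(onz(W,p,z)))
```

```text
(256, 143) [454.   67.2] [-164.8   17.9]
(410, 143) [584.1  61.2] [-34.5  18.1]
(259, 0) [463.1 175.2] [-160.8  126.3]
(420, 0) [586.3 170.9] [-37.6 127.9]
(505, 163) [636.9  51.4] [18.7 10.9]
(505, 187) [639.6  33.2] [22.3 -7.1]
```

View pics/w7c.png

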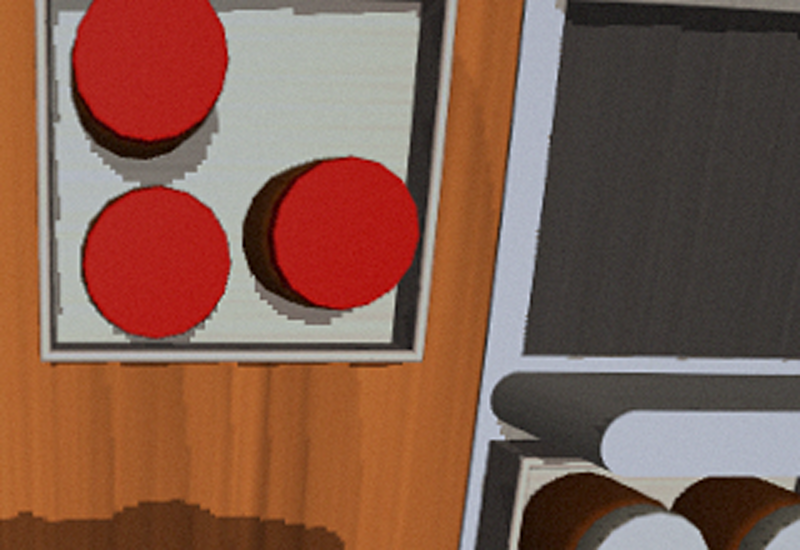

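```bash
python3 -m creep '{"translation":[[0,0,0],[0,0,0],[0,0,0],[0,0,0],[0,0,0],[0,0,0],[0,0,0],[0,0,0],[0,0,0],[0,0,0]],"rotation":[[0,0,-0.143],[0,0,-0.143],[0,0,-0.143],[0,0,-0.143],[0,0,-0.143],[0,0,-0.143],[0,0,-0.143],[0,0,-0.143],[0,0,-0.143],[0,0,-0.143]],"claw":[60,60,60,60,60,60,60,60,60,60]}' 20
python3 -m creep '{"translation":[[0,0,0],[0,0,0]],"rotation":[[0,0,-0.14],[0,0,0]],"claw":[60,60]}' 20
python3 -c "
from h import *
rel([421.5,127.3,46],177.3)"
```

```text
time: 19.2
tool_pos: [466.4, 26.6, 216.4]
tcp_rot: [-180.0, -0.1, 169.5]
ft_force: [0.4, -0.5, -0.1]
finger_gap: 59.9
time: 19.4
tool_pos: [466.4, 26.6, 216.6]
tcp_rot: [180.0, -0.1, 177.4]
ft_force: [-0.3, -0.6, 0.1]
finger_gap: 60.0
t 19.4 pose [466.4  26.6 216.6] [ 1.7999e+02 -1.2000e-01  1.7737e+02] shift(now) [ 49.2  98.5 170.7] shift(target axes) [ 49.6  98.5 170.6] turn [ 0.0001 -0.0021  0.0012] F [-0.3 -0.6  0.1] gap 60.0
```

```bash
python3 -m creep '{"translation":[[17,33,0],[17,33,0],[16,32,20],[0,0,30],[0,0,30],[0,0,30],[0,0,25],[0,0,20],[0,0,10],[0,0,0]],"rotation":[[0,0,0],[0,0,0],[0,0,0],[0,0,0],[0,0,0],[0,0,0],[0,0,0],[0,0,0],[0,0,0],[0,0,0]],"claw":[60,60,60,60,60,60,60,60,60,60]}' 20
python3 -c "
from h import *
rel([421.5,127.3,46],177.3)
s=snapshot('wrist');np.save('w8.npy',s,allow_pickle=True);cv2.imwrite('pics/w8.png',s['frame'][:,:,::-1])"
```

```text
time: 20.4
tool_pos: [420.0, 126.8, 51.1]
tcp_rot: [-180.0, -0.2, 177.1]
ft_force: [-0.4, -0.8, -0.3]
finger_gap: 60.4
t 20.4 pose [420.  126.8  51.1] [-179.96   -0.22  177.1 ] shift(now) [-1.5  0.6  5. ] shift(target axes) [-1.5  0.6  5.1] turn [-0.0008 -0.0038 -0.0035] F [-0.4 -0.8 -0.3] gap 60.4
```

View pics/w8.png

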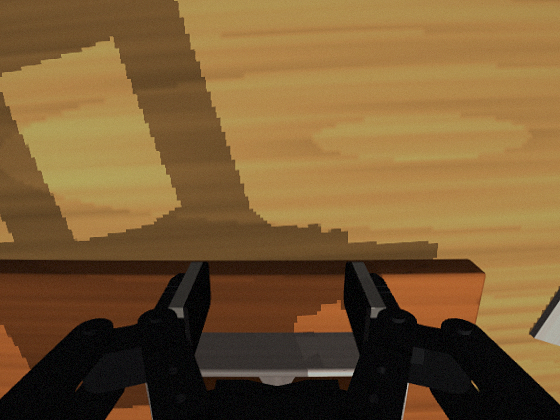

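```bash
python3 -m creep '{"translation":[[-5,0.6,4],[-5,0,0],[-4,0,0],[-4,0,0],[-4,0,0],[-4,0,0],[-4,0,0],[-5,0,0],[-5,0,0],[-5,0,0]],"rotation":[[0,0.002,-0.0035],[0,0,0],[0,0,0],[0,0,0],[0,0,0],[0,0,0],[0,0,0],[0,0,0],[0,0,0],[0,0,0]],"claw":[60,60,60,60,60,60,60,60,60,60]}' 20
python3 -c "
from h import *
rel([421.5,127.3,46],177.3)
s=snapshot('top');crop(s,'t6.png',180,110,330,260,4)"
```

```text
time: 21.45
tool_pos: [465.4, 125.9, 48.5]
tcp_rot: [-180.0, -0.3, 177.5]
ft_force: [-7.0, -0.0, 6.3]
finger_gap: 59.8
t 21.45 pose [465.4 125.9  48.5] [-179.99   -0.29  177.47] shift(now) [43.9 -0.5  2.7] shift(target axes) [43.9 -0.6  2.5] turn [-0.0002 -0.0051  0.0029] F [-7.  -0.   6.3] gap 59.8
```

View pics/t6.png

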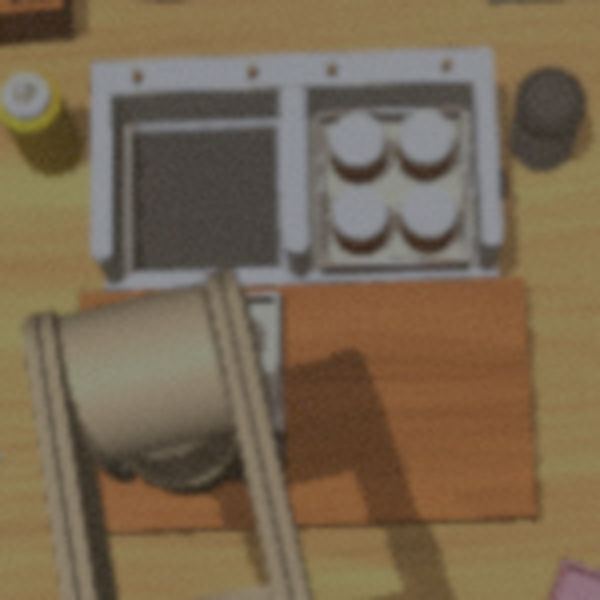

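```bash
python3 -m creep '{"translation":[[-3,0,-2],[-4,0,-2],[-5,0,0],[-5,0,0],[-5,0,0]],"rotation":[[0,0,0],[0,0,0],[0,0,0],[0,0,0],[0,0,0]],"claw":[60,60,60,60,60]}' 20
python3 -c "
from h import *
rel([617.7-6+3.6,41.4+.3+76,51],177.3)
s=snapshot('side');crop(s,'s6.png',160,130,340,280,4)
s=snapshot('wrist');cv2.imwrite('pics/w9.png',s['frame'][:,:,::-1])"
```

```text
time: 22.0
tool_pos: [488.8, 124.8, 52.8]
tcp_rot: [-180.0, -0.1, 177.5]
ft_force: [-4.8, 0.5, -0.4]
finger_gap: 60.1
t 22.0 pose [488.8 124.8  52.8] [-1.8000e+02 -1.3000e-01  1.7746e+02] shift(now) [-126.7   -1.5    1.5] shift(target axes) [-126.7   -1.1    1.8] turn [-0.     -0.0022  0.0027] F [-4.8  0.5 -0.4] gap 60.1
```

View pics/s6.png

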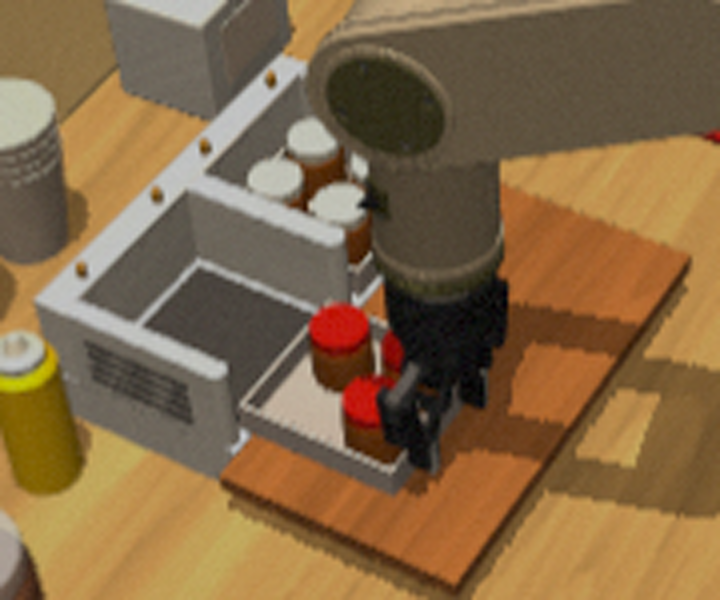

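View pics/w9.png

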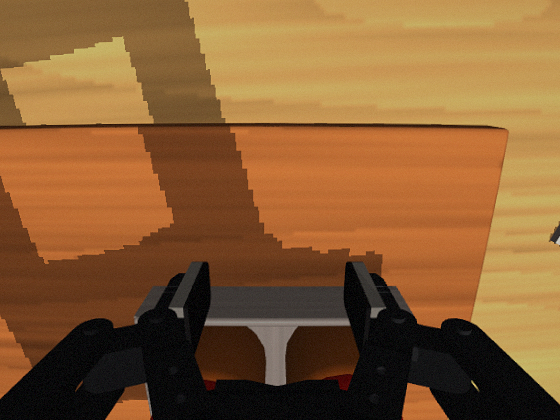

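```bash
python3 -m creep '{"translation":[[-6,0,0],[-6,-0.2,0],[-6,-0.2,0],[-6,-0.2,0],[-6,-0.2,0],[-6,0,0],[-6,0,0],[-6,0,0],[-6,0,0],[-6,0,0]],"rotation":[[0,0,0.0027],[0,0,0],[0,0,0],[0,0,0],[0,0,0],[0,0,0],[0,0,0],[0,0,0],[0,0,0],[0,0,0]],"claw":[60,60,60,60,60,60,60,60,60,60]}' 20
python3 -c "
from h import *
rel([617.7-6+3.6,41.4+.3+76,51],177.3)
s=snapshot('side');crop(s,'s7.png',160,130,340,280,4)"
```

```text
time: 23.1
tool_pos: [548.3, 121.3, 52.9]
tcp_rot: [180.0, -0.2, 177.3]
ft_force: [-6.0, 0.7, 4.3]
finger_gap: 59.9
t 23.1 pose [548.3 121.3  52.9] [ 1.8000e+02 -1.7000e-01  1.7731e+02] shift(now) [-67.1  -0.5   1.7] shift(target axes) [-67.1  -0.4   1.9] turn [ 0.     -0.0029  0.0001] F [-6.   0.7  4.3] gap 59.9
```

View pics/s7.png

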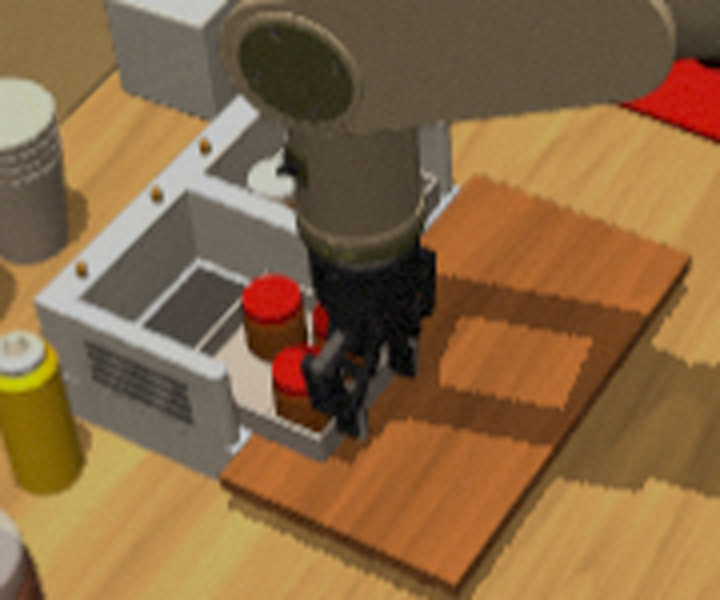

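Tray is entering straight and the forces are low. Continuing.

```bash
python3 -m creep '{"translation":[[-6,0,0],[-6,0,0],[-6,0,0],[-6,0,0],[-6,0,0],[-6,0,0],[-6,0,0],[-5,0,0],[-4,0,0],[-4,0,0]],"rotation":[[0,0,0],[0,0,0],[0,0,0],[0,0,0],[0,0,0],[0,0,0],[0,0,0],[0,0,0],[0,0,0],[0,0,0]],"claw":[60,60,60,60,60,60,60,60,60,60]}' 20
python3 -m creep '{"translation":[[-2,0,0],[-2,0,0],[-2,0,0],[0,0,0]],"rotation":[[0,0,0],[0,0,0],[0,0,0],[0,0,0]],"claw":[60,60,60,60]}' 20
python3 -c "
from h import *
rel([617.7-6+3.6,41.4+.3+76,51],177.3)
s=snapshot('side');crop(s,'s8.png',160,130,340,280,4)"
```

```text
time: 24.15
tool_pos: [603.1, 118.7, 52.8]
tcp_rot: [-180.0, -0.2, 177.3]
ft_force: [-6.6, 1.0, 4.5]
finger_gap: 59.7
time: 24.55
tool_pos: [609.3, 118.4, 52.8]
tcp_rot: [180.0, -0.1, 177.3]
ft_force: [-4.7, 0.7, 3.5]
finger_gap: 60.0
t 24.55 pose [609.3 118.4  52.8] [ 1.7999e+02 -1.2000e-01  1.7730e+02] shift(now) [-6.  -0.4  1.8] shift(target axes) [-6.  -0.4  1.8] turn [ 0.0001 -0.0021 -0.    ] F [-4.7  0.7  3.5] gap 60.0
```

View pics/s8.png

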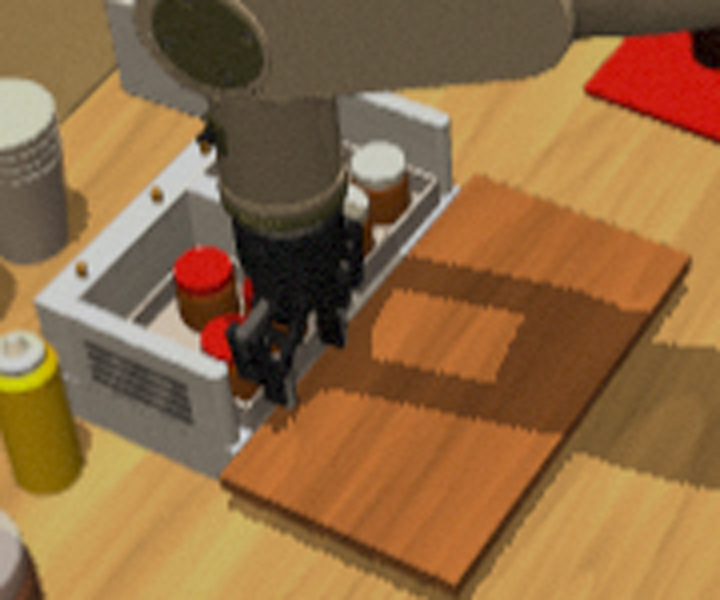

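```bash
python3 -m creep '{"translation":[[-1.5,0,0],[-1.5,0,0],[-1.5,0,0],[0,0,0]],"rotation":[[0,0,0],[0,0,0],[0,0,0],[0,0,0]],"claw":[60,60,60,60]}' 20
python3 -m creep '{"translation":[[-1,0,0],[-1,0,0],[0,0,0]],"rotation":[[0,0,0],[0,0,0],[0,0,0]],"claw":[60,60,60]}' 20
```

```text
time: 25.0
tool_pos: [613.7, 118.2, 52.8]
tcp_rot: [180.0, -0.1, 177.3]
ft_force: [-5.2, -0.2, 4.0]
finger_gap: 60.4
time: 25.3
tool_pos: [615.6, 118.1, 52.8]
tcp_rot: [180.0, -0.1, 177.3]
ft_force: [-5.3, 0.4, 4.2]
finger_gap: 60.0
```

```bash
python3 -m creep '{"translation":[[-1,0,0],[-1,0,0],[0,0,0]],"rotation":[[0,0,0],[0,0,0],[0,0,0]],"claw":[60,60,60]}' 20
python3 -m creep '{"translation":[[-1,0,0],[-1,0,0],[0,0,0]],"rotation":[[0,0,0],[0,0,0],[0,0,0]],"claw":[60,60,60]}' 20
```

```text
time: 25.6
tool_pos: [617.6, 118.0, 52.7]
tcp_rot: [180.0, -0.1, 177.3]
ft_force: [-6.7, 0.1, 4.6]
finger_gap: 60.1
time: 25.9
tool_pos: [617.7, 118.0, 52.7]
tcp_rot: [-180.0, -0.4, 177.3]
ft_force: [-17.0, 0.2, 12.8]
finger_gap: 60.1
```

The force jumped to 17 N and the motion stopped, so the tray is on the back wall. I'll back off straight, raise and look.

```bash
python3 -m creep '{"translation":[[3,0,0],[10,0,0],[20,0,-5],[15,0,-20],[10,0,-35],[0,0,-35],[0,0,-35],[0,0,-30],[0,0,0]],"rotation":[[0,0,0],[0,0,0],[0,0,0],[0,0,0],[0,0,0],[0,0,0],[0,0,0],[0,0,0],[0,0,0]],"claw":[60,60,60,60,60,60,60,60,60]}' 20
python3 -c "
from h import *
rel([467,395,200],67.4)
s=snapshot('side');crop(s,'s9.png',160,130,340,280,4)
s=snapshot('top');crop(s,'t9.png',180,110,330,260,4)"
```

```text
time: 26.8
tool_pos: [565.1, 120.8, 218.9]
tcp_rot: [179.9, 0.5, 177.3]
ft_force: [0.5, -0.1, 0.8]
finger_gap: 60.2
t 26.8 pose [565.1 120.8 218.9] [179.91   0.49 177.3 ] shift(now) [111.1 269.2  18.4] shift(target axes) [ 215.4 -195.9   18.9] turn [0.0093 0.0042 1.9181] F [ 0.5 -0.1  0.8] gap 60.2
```

View pics/s9.png

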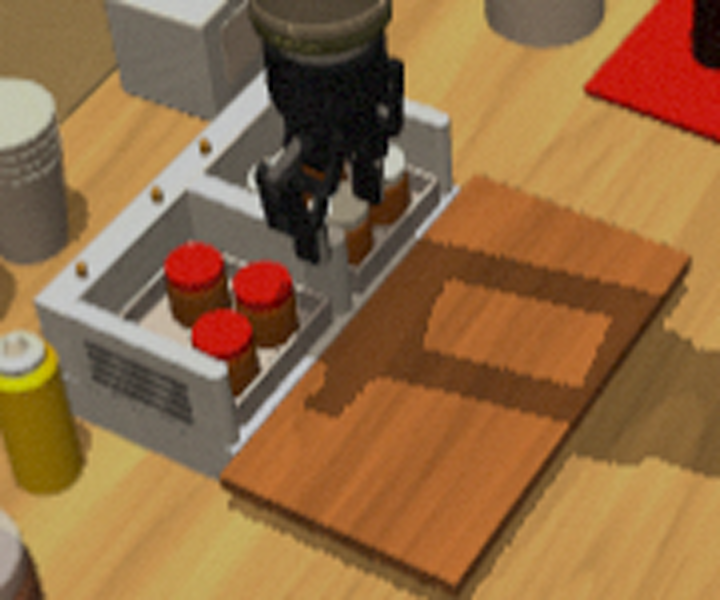

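View pics/t9.png

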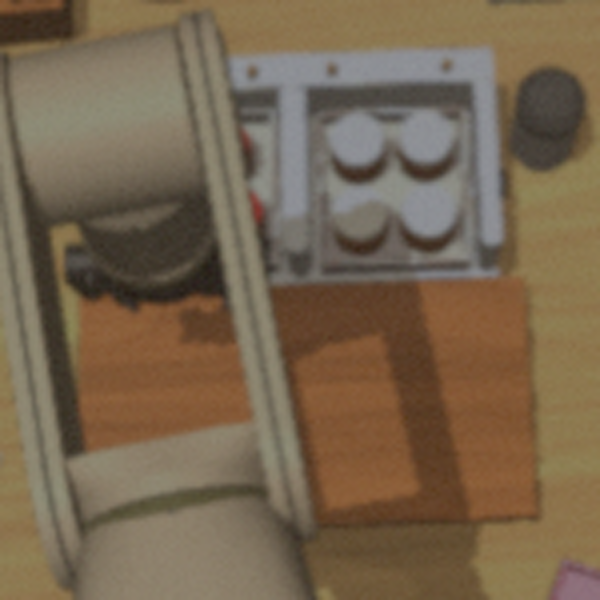

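Tray front lines up with the serving tray's and all three jars are standing. Next I'll turn toward the cover.

```bash
python3 -m creep '{"translation":[[0,0,-3],[0,0,-3],[0,0,-3],[0,0,-3],[0,0,-3],[0,0,-3],[0,0,0],[0,0,0],[0,0,0],[0,0,0]],"rotation":[[0,0,0.14],[0,0,0.14],[0,0,0.14],[0,0,0.14],[0,0,0.14],[0,0,0.14],[0,0,0.14],[0,0,0.14],[0,0,0.14],[0,0,0.14]],"claw":[50,50,50,50,50,50,50,50,50,50]}' 40
python3 -m creep '{"translation":[[0,0,0],[0,0,0],[0,0,0],[0,0,0],[0,0,0]],"rotation":[[0,0,0.14],[0,0,0.14],[0,0,0.14],[0,0,0.096],[0,0,0]],"claw":[50,50,50,50,50]}' 40
python3 -c "
from h import *
rel([460,394,200],67.6)
s=snapshot('wrist');cv2.imwrite('pics/w10.png',s['frame'][:,:,::-1])
s=snapshot('top');crop(s,'t10.png',180,110,330,260,4)"
```

```text
time: 27.9
tool_pos: [561.2, 120.4, 228.2]
tcp_rot: [-179.7, -0.0, 96.8]
ft_force: [1.3, 0.1, 0.2]
finger_gap: 49.7
time: 28.4
tool_pos: [561.2, 120.4, 228.5]
tcp_rot: [-179.8, 0.1, 67.4]
ft_force: [0.2, -0.7, 0.1]
finger_gap: 50.2
t 28.4 pose [561.2 120.4 228.5] [-1.7975e+02  1.2000e-01  6.7440e+01] shift(now) [ 213.9 -198.4   28.9] shift(target axes) [ 214.4 -197.9   28.5] turn [-0.0043  0.0021 -0.0029] F [ 0.2 -0.7  0.1] gap 50.2
```

View pics/t10.png

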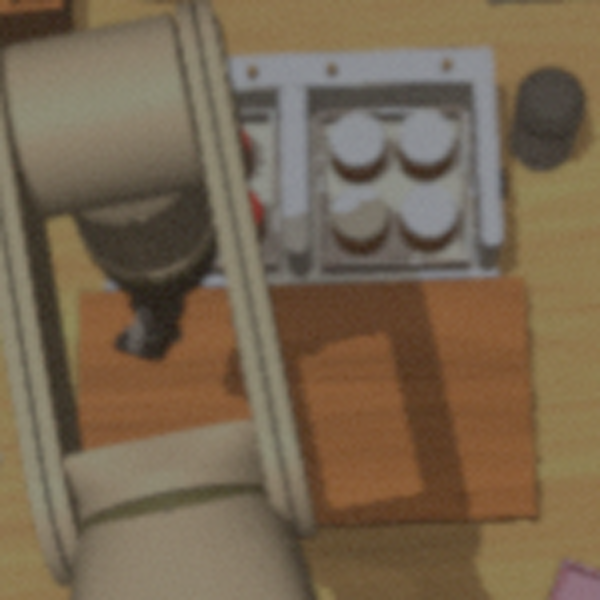

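```bash
python3 -m creep '{"translation":[[20,-18,0],[34,-32,0],[34,-32,0],[34,-32,0],[34,-32,0],[34,-32,0],[24,-20,10],[0,0,20],[0,0,10],[0,0,0]],"rotation":[[0,0,-0.003],[0,0,0],[0,0,0],[0,0,0],[0,0,0],[0,0,0],[0,0,0],[0,0,0],[0,0,0],[0,0,0]],"claw":[50,50,50,50,50,50,50,50,50,50]}' 40
python3 -c "
from h import *
rel([460,394,23],67.6)
s=snapshot('wrist');np.save('w11.npy',s,allow_pickle=True);cv2.imwrite('pics/w11.png',s['frame'][:,:,::-1])
s=snapshot('top');np.save('t11.npy',s,allow_pickle=True);crop(s,'t11.png',180,110,330,260,4)"
```

```text
time: 29.5
tool_pos: [459.0, 392.5, 188.0]
tcp_rot: [-179.8, 0.3, 67.8]
ft_force: [-0.7, -0.5, 0.4]
finger_gap: 50.6
t 29.5 pose [459.  392.5 188. ] [-179.76    0.28   67.77] shift(now) [  2.6   1.  165. ] shift(target axes) [  1.8   0.3 165. ] turn [-0.0042  0.0048  0.003 ] F [-0.7 -0.5  0.4] gap 50.6
```

View pics/w11.png

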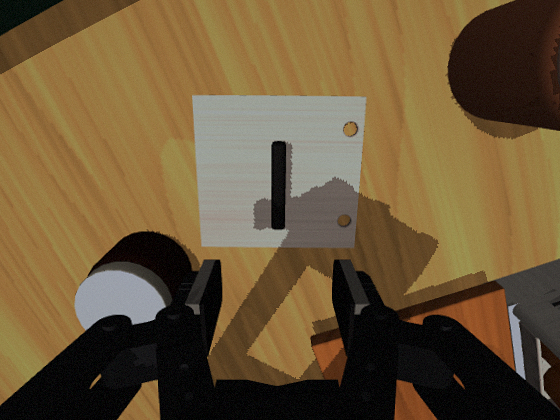

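View pics/t11.png

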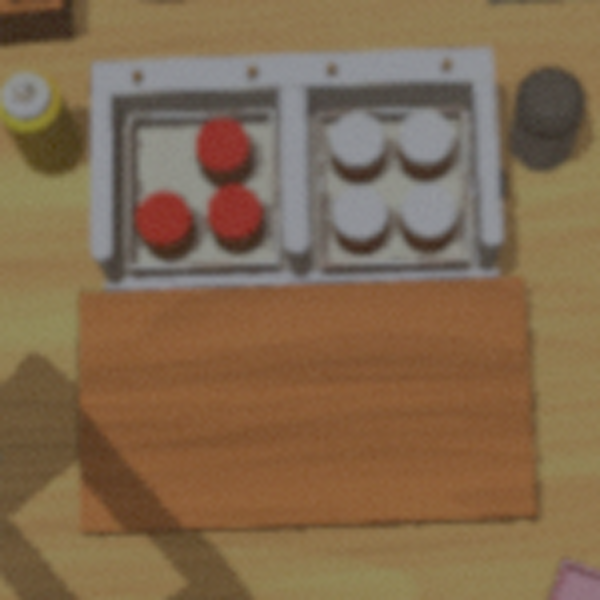

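Run:
```python
from h import *
np.set_printoptions(precision=1,suppress=True)
W=np.load("w11.npy",allow_pickle=True).item()
h=[onz(W,p,49)[:2] for p in [(279,142),(279,229)]]; print("handle",h,sum(h)/2)
c=[onz(W,p,5)[:2] for p in [(193,95),(366,97),(356,247),(202,247)]]; print("corners",c,sum(c)/4)
q=[onz(W,p,5)[:2] for p in [(350,129),(343.5,220)]]; v=q[0]-q[1]; print("holes",q,np.linalg.norm(v),np.degrees(np.arctan2(-v[0],v[1])))
e=c[1]-c[0]; print(np.degrees(np.arctan2(e[1],e[0]))); e=c[2]-c[3]; print(np.degrees(np.arctan2(e[1],e[0])))
```

```text
handle [array([475.8, 431.1]), array([447.7, 362.1])] [461.7 396.6]
corners [array([418.5, 493.4]), array([560.6, 433.5]), array([506.2, 297.8]), array([360.9, 356.9])] [461.5 395.4]
holes [array([538.1, 412.1]), array([503.8, 330.4])] 88.58751756560524 -22.810624008235028
-22.884572549014127
-22.142471144443725
```

```bash
python3 -m creep '{"translation":[[3,1,15],[0,0,25],[0,0,25],[0,0,25],[0,0,25],[0,0,20],[0,0,15],[0,0,8],[0,0,0],[0,0,0]],"rotation":[[-0.002,0.003,0.003],[0,0,0],[0,0,0],[0,0,0],[0,0,0],[0,0,0],[0,0,0],[0,0,0],[0,0,0],[0,0,0]],"claw":[50,50,50,50,50,50,50,50,50,50]}' 40
python3 -c "
from h import *
rel([461,395,23],67.6)
s=snapshot('wrist');cv2.imwrite('pics/w12.png',s['frame'][:,:,::-1])"
```

```text
time: 30.6
tool_pos: [463.1, 396.8, 33.8]
tcp_rot: [180.0, -0.2, 67.5]
ft_force: [-0.0, 0.2, 0.4]
finger_gap: 49.9
t 30.6 pose [463.1 396.8  33.8] [179.95  -0.2   67.52] shift(now) [-2.5 -1.2 10.7] shift(target axes) [-2.4 -1.2 10.8] turn [ 0.0008 -0.0035 -0.0015] F [-0.   0.2  0.4] gap 49.9
```

View pics/w12.png

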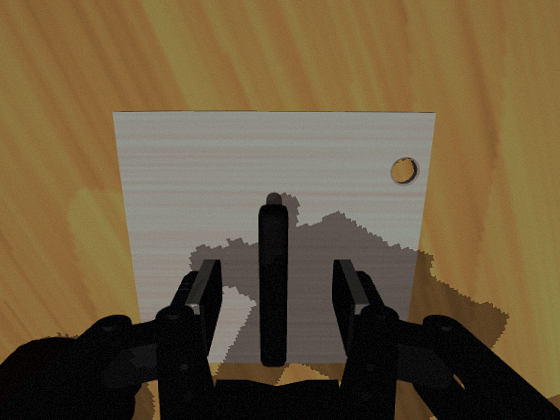

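```bash
python3 -m creep '{"translation":[[-2,-1,5],[0,0,5],[0,0,0],[0,0,0],[0,0,0],[0,0,0],[0,0,0],[0,0,0],[0,0,0]],"rotation":[[0,-0.003,0],[0,0,0],[0,0,0],[0,0,0],[0,0,0],[0,0,0],[0,0,0],[0,0,0],[0,0,0]],"claw":[50,50,35,20,10,6,6,6,6]}' 80
python3 -c "
from h import *
rel([461,395,23],67.6)"
```

```text
time: 31.55
tool_pos: [460.8, 395.0, 23.1]
tcp_rot: [180.0, 0.0, 67.5]
ft_force: [-0.8, -0.6, 2.0]
finger_gap: 10.2
t 31.55 pose [460.8 395.   23.1] [1.7999e+02 3.0000e-02 6.7520e+01] shift(now) [0.1 0.2 0.1] shift(target axes) [0.1 0.2 0.1] turn [ 0.0002  0.0005 -0.0013] F [-0.8 -0.6  2. ] gap 10.2
```

```bash
python3 -m creep '{"translation":[[0,0,-4],[0,0,-10],[0,0,-20],[0,0,-25],[0,0,-30],[0,0,-30],[0,0,-30],[0,0,-25],[0,0,-12],[0,0,0]],"rotation":[[0,0,0],[0,0,0],[0,0,0],[0,0,0],[0,0,0],[0,0,0],[0,0,0],[0,0,0],[0,0,0],[0,0,0]],"claw":[6,6,6,6,6,6,6,6,6,6]}' 80
python3 -c "
from h import *
rel([701.2,113.5,210],87.27)
s=snapshot('wrist');cv2.imwrite('pics/w13.png',s['frame'][:,:,::-1])
s=snapshot('side');cv2.imwrite('pics/s13.png',s['frame'][:,:,::-1])"
```

```text
time: 32.55
tool_pos: [461.7, 395.7, 211.4]
tcp_rot: [179.9, -0.2, 67.5]
ft_force: [0.9, 0.8, -2.8]
finger_gap: 10.7
t 32.55 pose [461.7 395.7 211.4] [ 1.7987e+02 -1.6000e-01  6.7520e+01] shift(now) [-169.3  329.2    1.7] shift(target axes) [-270.5  252.6    1.4] turn [ 0.0027 -0.0024 -0.3446] F [ 0.9  0.8 -2.8] gap 10.7
```

View pics/w13.png

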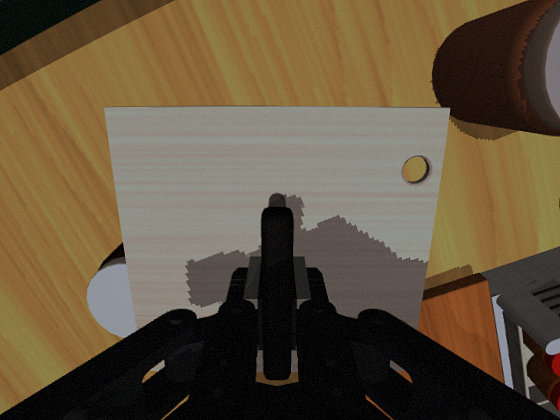

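View pics/s13.png

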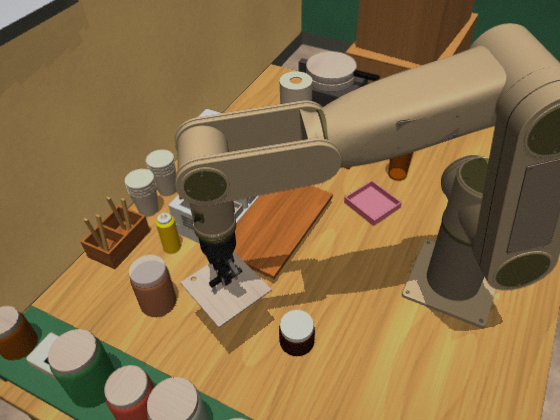

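```bash
python3 -m creep '{"translation":[[0,0,0],[0,0,0],[0,0,0],[-12,11,0],[-25,23,0],[-32,30,0],[-32,30,0],[-32,30,0],[-32,30,0],[-32,30,0]],"rotation":[[0,0,-0.115],[0,0,-0.115],[0,0,-0.115],[0,0,0],[0,0,0],[0,0,0],[0,0,0],[0,0,0],[0,0,0],[0,0,0]],"claw":[6,6,6,6,6,6,6,6,6,6]}' 80
python3 -m creep '{"translation":[[-30,28,0],[-22,20,0],[-12,11,0],[0,0,0],[0,0,0]],"rotation":[[0,0,0],[0,0,0],[0,0,0],[0,0,0],[0,0,0]],"claw":[6,6,6,6,6]}' 80
python3 -c "
from h import *
rel([701.2,113.5,210],87.27)
s=snapshot('wrist');np.save('w14.npy',s,allow_pickle=True);cv2.imwrite('pics/w14.png',s['frame'][:,:,::-1])
s=snapshot('side');np.save('s14.npy',s,allow_pickle=True);crop(s,'s14.png',140,110,320,260,4)
s=snapshot('top');np.save('t14.npy',s,allow_pickle=True);crop(s,'t14.png',180,110,330,260,4)"
```

```text
time: 33.65
tool_pos: [635.6, 186.9, 206.9]
tcp_rot: [-179.8, 0.1, 87.1]
ft_force: [0.6, -0.3, -2.9]
finger_gap: 10.7
time: 34.15
tool_pos: [690.5, 122.9, 207.7]
tcp_rot: [-179.9, 0.0, 87.2]
ft_force: [-0.1, 0.2, -2.9]
finger_gap: 10.7
t 34.15 pose [690.5 122.9 207.7] [-1.7986e+02  3.0000e-02  8.7210e+01] shift(now) [-8.8 11.2 -2.4] shift(target axes) [-8.9 11.2 -2.3] turn [-0.0024  0.0005 -0.001 ] F [-0.1  0.2 -2.9] gap 10.7
```

View pics/w14.png

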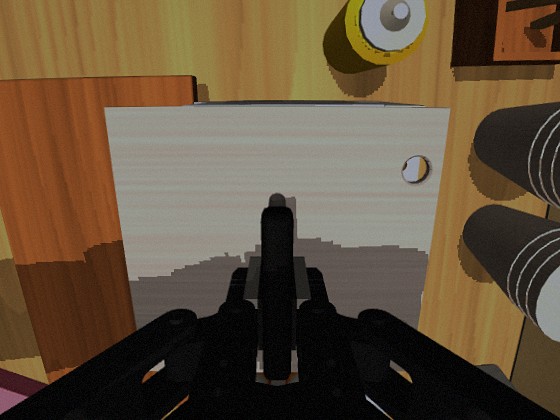

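View pics/s14.png

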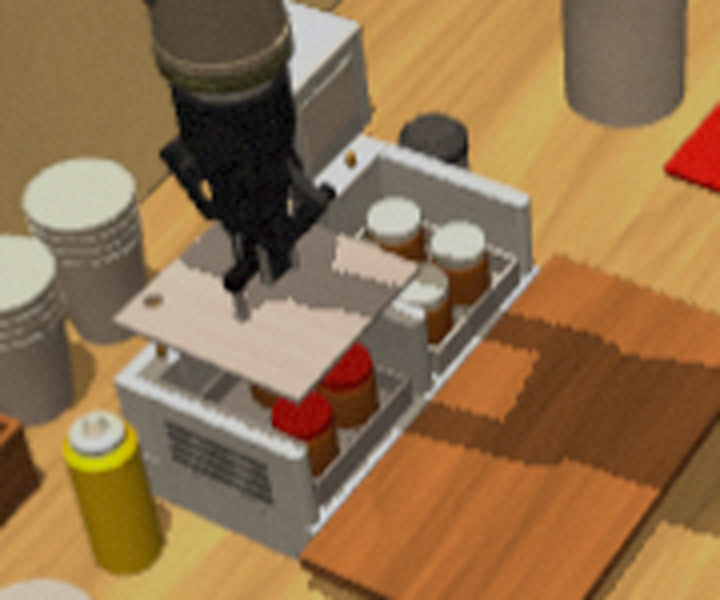

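View pics/t14.png

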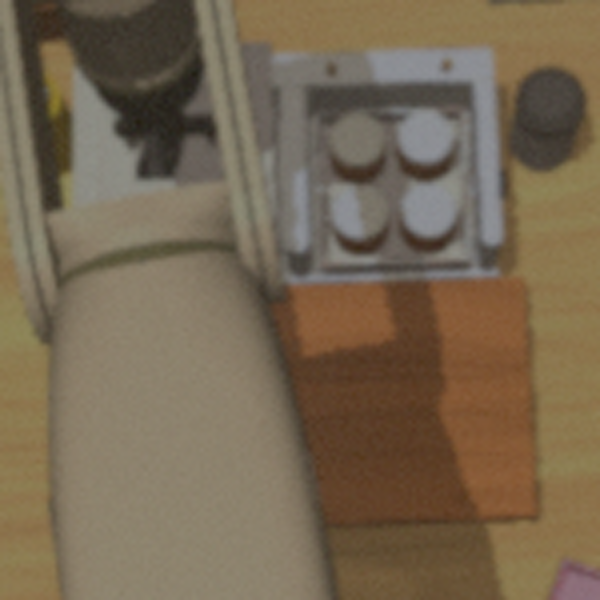

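Run:
```python
from h import *
np.set_printoptions(precision=1,suppress=True)
W=np.load("w14.npy",allow_pickle=True).item();S=np.load("s14.npy",allow_pickle=True).item()
h=onz(W,(415.5,169),190); print(h)
a=np.radians(-2.79);X=np.array([np.cos(a),np.sin(a)]);Y=np.array([-X[1],X[0]])
print("pred",np.array([690.5,122.9])+66*X+45*Y)
print("side hole",onz(S,((152.5+.5)/4-.5+140,(300+.5)/4-.5+110),190))
c=[onz(W,p,190)[:2] for p in [(105,108),(449,108)]];print("corners",c,"pred",np.array([690.5,122.9])+78*X+74*Y,np.array([690.5,122.9])-78*X+74*Y)
```

```text
[757.3 166.1 190. ]
pred [758.6 164.6]
side hole [760.1 164.4 190. ]
corners [array([617.5, 200.8]), array([770.7, 193.2])] pred [772. 193.] [616.2 200.6]
```

```bash
python3 -m creep '{"translation":[[-5,6,0],[-4,5,5],[0,0,10],[0,0,10],[0,0,8],[0,0,4],[0,0,0],[0,0,0]],"rotation":[[0,0,0],[0,0,0],[0,0,0],[0,0,0],[0,0,0],[0,0,0],[0,0,0],[0,0,0]],"claw":[6,6,6,6,6,6,6,6]}' 80
python3 -c "
from h import *
rel([701.4,112.5,160],87.27)
s=snapshot('wrist');np.save('w15.npy',s,allow_pickle=True);cv2.imwrite('pics/w15.png',s['frame'][:,:,::-1])
crop(s,'w15c.png',360,120,460,220,6)
s=snapshot('side');np.save('s15.npy',s,allow_pickle=True);crop(s,'s15.png',150,130,290,260,5)"
```

```text
time: 35.1
tool_pos: [701.7, 113.4, 172.2]
tcp_rot: [180.0, 0.0, 87.3]
ft_force: [0.4, 0.2, -4.4]
finger_gap: 10.7
t 35.1 pose [701.7 113.4 172.2] [1.7999e+02 3.0000e-02 8.7290e+01] shift(now) [-0.9 -0.3 12.2] shift(target axes) [-0.9 -0.3 12.2] turn [0.0001 0.0006 0.0004] F [ 0.4  0.2 -4.4] gap 10.7
```

View pics/w15c.png

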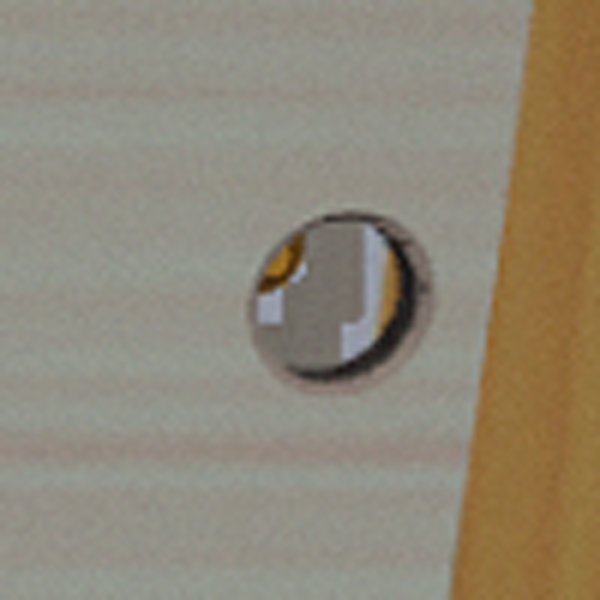

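View pics/s15.png

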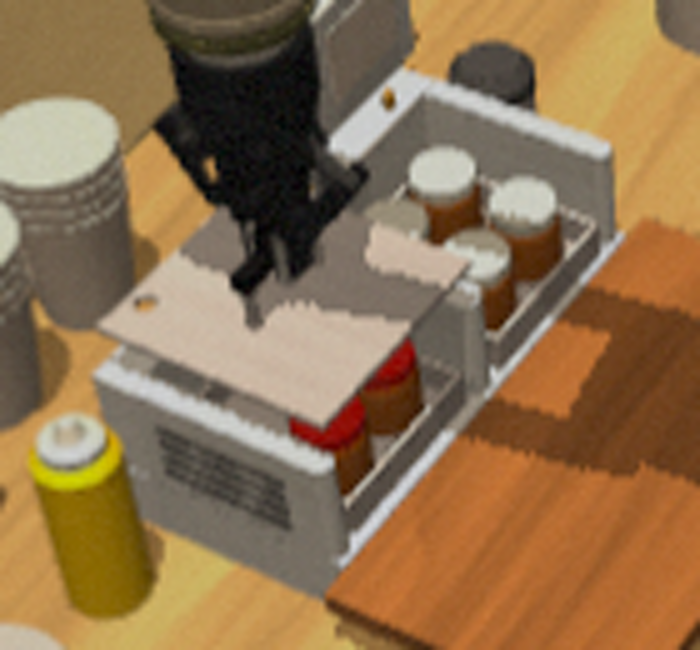

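Run:
```python
from h import *
np.set_printoptions(precision=1,suppress=True)
W=np.load("w15.npy",allow_pickle=True).item()
h=onz(W,(417,169.5),154);p=onz(W,(406,163.5),132); print("hole",h,"pin",p)
```

```text
hole [769.5 156.3 154. ] pin [772.2 154.8 132. ]
```

```bash
python3 -m creep '{"translation":[[-1,2,0],[0,0,5],[0,0,5],[0,0,0],[0,0,0]],"rotation":[[0,0,0],[0,0,0],[0,0,0],[0,0,0],[0,0,0]],"claw":[6,6,6,6,6]}' 80
python3 -c "
from h import *
rel([703.4,112.5,160],87.27)
s=snapshot('wrist');np.save('w16.npy',s,allow_pickle=True)
crop(s,'w16c.png',360,120,460,220,6)"
```

```text
time: 35.7
tool_pos: [703.3, 112.2, 161.3]
tcp_rot: [-179.9, 0.0, 87.3]
ft_force: [-0.2, 0.2, -3.3]
finger_gap: 10.4
t 35.7 pose [703.3 112.2 161.3] [-1.7993e+02  5.0000e-02  8.7290e+01] shift(now) [0.3 0.1 1.3] shift(target axes) [0.3 0.1 1.3] turn [-0.0012  0.0008  0.0003] F [-0.2  0.2 -3.3] gap 10.4
```

View pics/w16c.png

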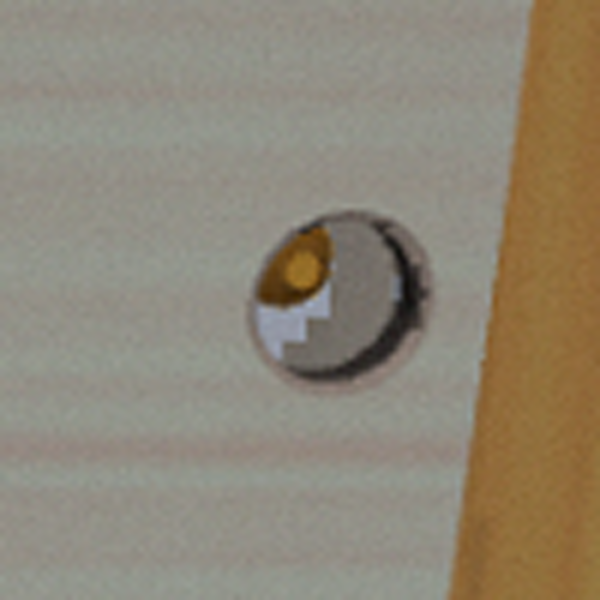

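Now the pin tip shows clearly at crop (302,270), with the hole centre at about (343,300).

Run:
```python
from h import *
np.set_printoptions(precision=2,suppress=True)
W=np.load("w16.npy",allow_pickle=True).item()
u=lambda a,b:((a+.5)/6-.5+360,(b+.5)/6-.5+120)
for zz in (161.3-23+5,):
  h=onz(W,u(343,300),zz);p=onz(W,u(302,270),134); d=(p-h)[:2]; a=np.radians(-2.72)
  print("hole",h,"pin",p,"move tool x",-d[0]*np.sin(a)+d[1]*np.cos(a),"tool y",d[0]*np.cos(a)+d[1]*np.sin(a))
  print("yaw-line: pin from TCP pred",np.array([703.3,112.2])+66*np.array([np.cos(a),np.sin(a)])+45*np.array([-np.sin(a),np.cos(a)]))
```

```text
hole [770.83 155.11 143.3 ] pin [770.94 155.64 134.  ] move tool x 0.5262524688844427 tool y 0.08734384539960491
yaw-line: pin from TCP pred [771.36 154.02]
```

```bash
python3 -m creep '{"translation":[[0.5,0,2],[0,0,2],[0,0,2],[0,0,2],[0,0,0]],"rotation":[[0,0,0],[0,0,0],[0,0,0],[0,0,0],[0,0,0]],"claw":[6,6,6,6,6]}' 80
python3 -c "
from h import *
rel([703.4,112.5,143],87.27)
s=snapshot('wrist');np.save('w17.npy',s,allow_pickle=True)
crop(s,'w17c.png',360,120,460,220,6)"
```

```text
time: 36.25
tool_pos: [703.4, 112.7, 153.4]
tcp_rot: [-179.9, 0.0, 87.3]
ft_force: [-0.3, -0.6, -4.2]
finger_gap: 10.7
t 36.25 pose [703.4 112.7 153.4] [-1.7994e+02  4.0000e-02  8.7290e+01] shift(now) [-0.2  0.  10.4] shift(target axes) [-0.2  0.  10.4] turn [-0.001   0.0008  0.0004] F [-0.3 -0.6 -4.2] gap 10.7
```

View pics/w17c.png

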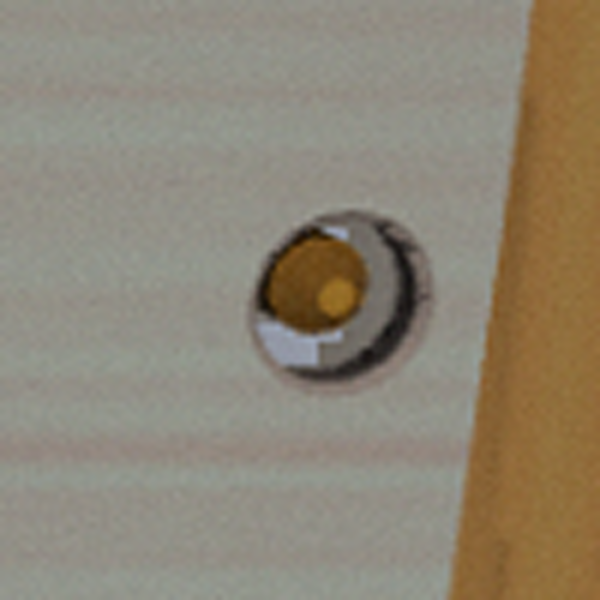

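The pin tip is centred in the hole. Continuing down slowly.

```bash
python3 -m creep '{"translation":[[0,0,2],[0,0,2],[0,0,2],[0,0,1],[0,0,0]],"rotation":[[0,0,0],[0,0,0],[0,0,0],[0,0,0],[0,0,0]],"claw":[6,6,6,6,6]}' 80
python3 -m creep '{"translation":[[0,0,1],[0,0,1],[0,0,0]],"rotation":[[0,0,0],[0,0,0],[0,0,0]],"claw":[6,6,6]}' 80
```

```text
time: 36.8
tool_pos: [703.5, 112.7, 146.6]
tcp_rot: [-180.0, 0.0, 87.3]
ft_force: [0.3, 0.5, -3.4]
finger_gap: 10.2
time: 37.1
tool_pos: [703.6, 112.7, 144.8]
tcp_rot: [-180.0, 0.0, 87.3]
ft_force: [-0.5, 0.2, -2.4]
finger_gap: 10.6
```

```bash
python3 -m creep '{"translation":[[0,0,0.7],[0,0,0.7],[0,0,0]],"rotation":[[0,0,0],[0,0,0],[0,0,0]],"claw":[6,6,6]}' 80
python3 -m creep '{"translation":[[0,0,0.5],[0,0,0.5],[0,0,0]],"rotation":[[0,0,0],[0,0,0],[0,0,0]],"claw":[6,6,6]}' 80
```

```text
time: 37.4
tool_pos: [703.6, 112.7, 143.4]
tcp_rot: [-180.0, 0.0, 87.3]
ft_force: [-0.7, 0.5, -3.7]
finger_gap: 10.1
time: 37.7
tool_pos: [703.7, 112.7, 143.1]
tcp_rot: [180.0, 0.0, 87.3]
ft_force: [-1.9, -0.6, 0.1]
finger_gap: 10.4
```

Contact came at TCP 143.1, so the underside is at about 120 and the cover is fully down. I'll check the picture, then release.

```bash
python3 -c "
from h import *
s=snapshot('wrist');crop(s,'w18c.png',360,120,460,220,5)
s=snapshot('side');crop(s,'s18.png',150,130,290,260,5)"
```

```text
(no output)
```

View pics/w18c.png

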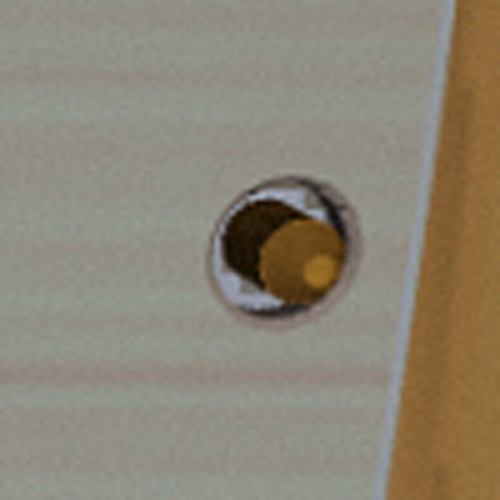

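View pics/s18.png

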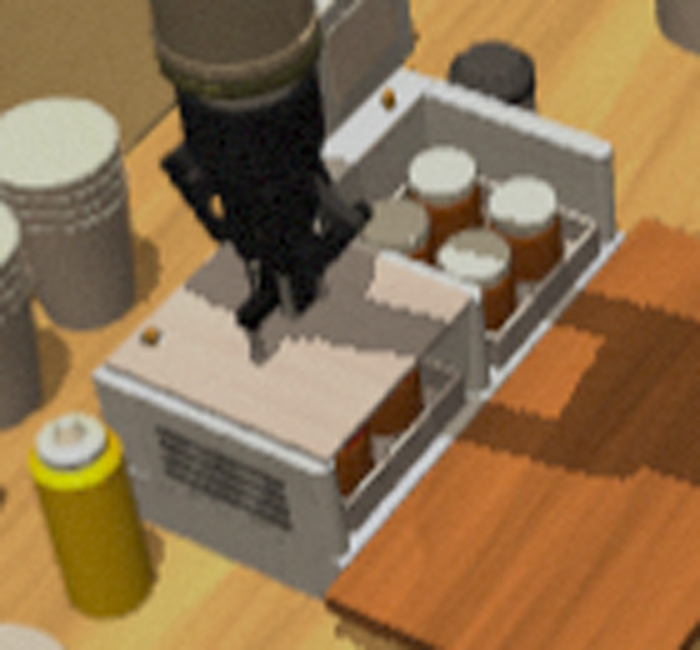

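The pin stands through the hole and the plate lies flat on the wall tops. Releasing gradually.

```bash
python3 -m creep '{"translation":[[0,0,0],[0,0,0],[0,0,0],[0,0,0],[0,0,0],[0,0,0],[0,0,-8],[0,0,-15],[0,0,-25],[0,0,-30]],"rotation":[[0,0,0],[0,0,0],[0,0,0],[0,0,0],[0,0,0],[0,0,0],[0,0,0],[0,0,0],[0,0,0],[0,0,0]],"claw":[14,18,26,36,45,45,45,45,45,45]}' 40
python3 -m creep '{"translation":[[0,-15,-30],[0,-25,-30],[-20,-40,0],[-20,-40,0],[-20,-40,0],[-20,-40,0],[-20,-20,0],[-10,0,0],[0,0,0],[0,0,0]],"rotation":[[0,0,0],[0,0,0],[0,0,0],[0,0,0],[0,0,0],[0,0,0],[0,0,0],[0,0,0],[0,0,0],[0,0,0]],"claw":[45,45,45,45,45,45,45,45,45,45]}' 40
python3 -c "
from h import *
rel([0,0,0],87.27)
s=snapshot('wrist');np.save('w19.npy',s,allow_pickle=True);cv2.imwrite('pics/w19.png',s['frame'][:,:,::-1])
s=snapshot('side');np.save('s19.npy',s,allow_pickle=True);crop(s,'s19.png',140,60,380,260,3.2)
s=snapshot('top');crop(s,'t19.png',110,60,450,310,2.3)"
```

```text
time: 38.8
tool_pos: [703.2, 112.7, 221.7]
tcp_rot: [-179.9, 0.0, 87.3]
ft_force: [0.2, -0.1, -0.2]
finger_gap: 44.7
time: 39.8
tool_pos: [479.6, 13.4, 281.7]
tcp_rot: [179.9, 0.0, 87.3]
ft_force: [-0.5, -0.0, -0.3]
finger_gap: 45.0
t 39.8 pose [479.6  13.4 281.7] [1.7991e+02 2.0000e-02 8.7250e+01] shift(now) [ -36.3 -478.8  281. ] shift(target axes) [ -36.3 -478.4  281.7] turn [ 0.0015  0.0004 -0.0003] F [-0.5 -0.  -0.3] gap 45.0
```

View pics/w19.png

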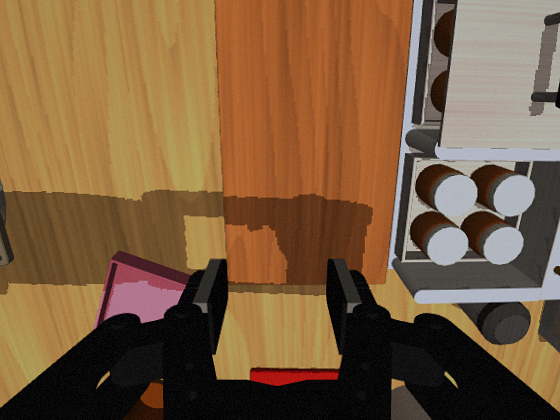

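View pics/s19.png

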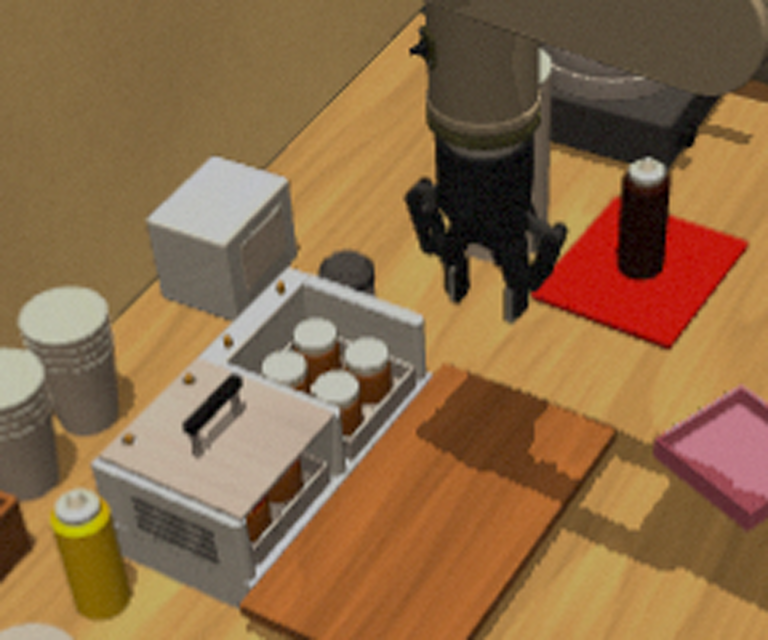

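View pics/t19.png

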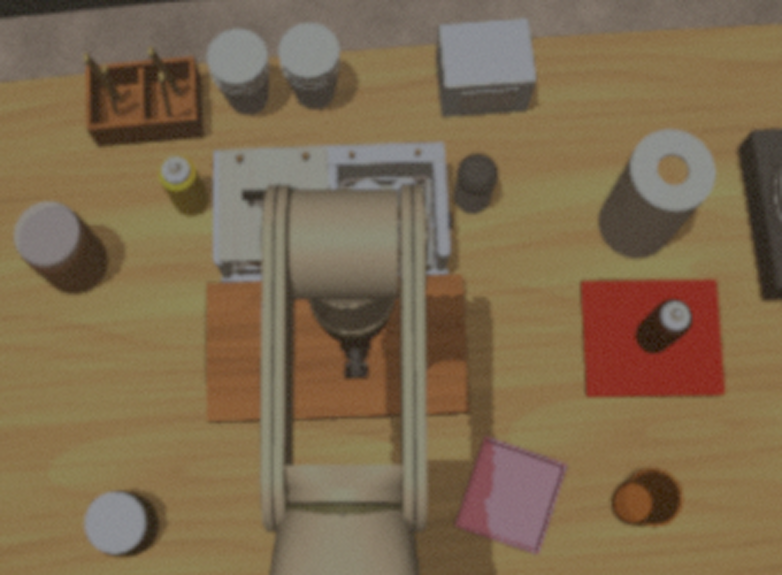

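Both pins show through the cover's holes, and the tray front sits the same distance from the sill as the serving tray's. The bottle is upright on the board and the robot is clear, so I'm handing in.

```bash
python3 -c "
from bench import *
print(hand_in())"
```

```text
the job is handed in; nothing more can be done
None
```

The job is done and handed in with the clock at about 40 s of the 72 s allowed; no verdict was reported.

- **Bottle:** I took the sauce bottle out of the left bay and set it down on the middle of the red board. The later side and top views show it upright and let go.
- **Tray:** I slid it by pushing only on the outside of its walls. The first push was about 37 mm sideways, then about 170 mm into the left bay. It stopped on the back wall with a clear force rise, from about 6 N to 17 N, which is above the suggested 10 N at that last moment. Afterwards its front edge lined up with the serving tray's, and all three jars were standing.
- **Cover:** I lowered it while watching a pin through one hole. It touched down with its underside at about 120 mm and very little contact force, then I released it. The final side and top views show both pins through the holes and the plate flat.
- **Everything else:** The serving tray and bystanders look unmoved in the pictures, though I did not measure them again. The gripper was raised clear, touching nothing.

No final check failed. The position estimates from the different views disagreed by a few millimetres; for the cover I settled this by looking through the hole.

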